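# Set out a shaft kit on the storeroom counter

## Task

Set out the shaft kit in this order: drop the wide D-bore spacer over the D-shaped post, its flat meeting the post's flat, fully down on the stand, then drop the narrow D-bore spacer on top of it in the same way; next stand the hex sleeve upright midway between the two pegs of the peg block, and last set the flanged bush, flange down, centrally on top of the sleeve. Let go of each part before going on to the next, and leave the other loose things on the counter where they lie.

Things in the scene. Friction and masses are not known exactly. Their poses are not given: they have to be found in the camera images.
- post_stand: Fixed: dark steel base 110 (x) x 90 (y) x 12 mm high, an upright bright D-section post at its centre. Post 24 mm in diameter with one flat, 3 mm from its axis, facing the stand's +x; it rises 44 mm above the base (to 56 mm), its top 5 mm tapered all round by about 3 mm as a lead-in. Origin: centre of the base's underside, on the post's axis, z up. Turned up to 0.5 rad.
- peg_block: Fixed black block 70 (x) x 150 (y) x 10 mm high with two upright steel pegs, 16 mm in diameter, 45 mm tall (to 55 mm), at y = +60 and -60 mm. The sleeve's place is midway between them, on the block's top (z = 10 mm), at its origin in x and y. Origin: centre of the underside, z up. The gap between the pegs is 104 mm; fingers that close along the block's x have free room.
- wide_spacer: Loose steel ring, the wider one with a D bore: 60 mm outside, 20 mm high, 0.3 kg. Bore 27 mm across with one flat, 5 mm from the axis, on its +x side: it fits the post with 1.5 to 2 mm of play when its x points as the stand's x does, within 0.15 rad; else it stays on top. Origin: centre of its underside, z up; lies flat, turned up to 0.9 rad. Once home its underside is 12 mm above the counter.
- narrow_spacer: Loose steel ring, the narrower of the two with a D-shaped bore: 42 mm outside diameter, 20 mm high, 0.12 kg, same bore and flat (on its +x side) as the wide one. Origin: centre of its underside, z up, lying flat, turned up to 0.9 rad. On the wide spacer on the stand its underside is at 32 mm above the counter.
- hex_sleeve: Loose dark steel hexagonal sleeve with an open hexagonal bore, standing upright: 36 mm across flats, 40 mm high, 0.2 kg. Its +x axis is square to one of its flats (flats every 60 degrees). Origin: centre of its underside, z up.
- flanged_bush: Loose brass flanged bush, standing flange down: flange 44 mm in diameter and 8 mm high, above it a barrel 30 mm in diameter up to 33 mm total height, open bore 18 mm, 0.16 kg. Origin: centre of the flange's underside, z up. On the standing sleeve its underside is 50 mm above the counter.
- plain_washer: Bystander, loose: flat steel washer with a round bore, 38 mm outside, 22 mm bore, 6 mm high, lying among the parts. Leave it. Origin: centre of its underside.
- paste_tin: Bystander, loose: round tin 52 mm in diameter, 45 mm high. Leave it. Origin: centre of its underside.
- square_bar: Bystander, loose: dark steel bar 100 (y) x 30 x 30 mm. Leave it. Origin: centre of its underside.
- driver: Bystander, loose: screwdriver 200 mm long with a black handle, 26 mm high, lying across the counter beyond the parts. Leave it. Its x runs along it from handle to tip; origin under its middle.
Mind the look-alikes: they are no part of the job. What is shaped like the peg_block but blue is not meant.

How it is judged:
By the outcome, as a careful person would: the job done as asked, in the order asked, and still so for the second after the job is handed in, with the robot touching nothing.
It also fails if it takes over 120 s, if anything falls off the work surface, if the arm or the gripper's body presses on something with over 40 N, if the wrist force passes 120 N, or if a joint passes its speed limit or range.

## Robot

A 6-joint arm with a two-finger parallel gripper is mounted at the origin on the work surface. World frame = base frame: x ahead of the robot, y to its left, z up, the work surface at z = 0. Lengths are in m, angles in rad, forces in N, time in s.
With the tool pointing down it reaches from about 0.3 to 0.85 m from the base axis. Payload 5.4 kg.
Tool frame: the origin (TCP) lies at the very end of the fingers, on their centre line; the grasp point (between the pads) lies 19 mm behind it (arm.tcp_to_grasp is the distance from the TCP to the grasp point, in m); z points along the fingers, y is the direction in which the jaws open and shut (so a half turn about z gives the same grasp; the last joint's range is limited). The gripper opens to 85 mm and grips with 20 to 120 N. Pads are 22 mm wide; open, the fingers measure 114 mm over their backs; the gripper's body (76 mm by 85 mm) begins 54 mm behind the grasp point. The pads swing forward as they close: fully open they stand 13 mm farther back than shut.
Start: joints at [-1.51, 0.158, 1.597, -0, 1.386, -0.21], TCP at [0.154, -0.554, 0.231] pointing down, gripper open.
Joint ranges: [-2.91, 2.91], [-0.94, 2.29], [0.18, 2.7], [-1.29, 4.43], [0.17, 2.64], [-3, 3]. Speed limits (rad/s): [2.57, 2.57, 3.14, 3.14, 3.14, 3.14].

## Interface

Orientations are given as a unit quaternion [x, y, z, w].
In Python, from bench import arm, eyes, job, models gives the robot as it stands.
- The arm moves only by the tool move_arm, never from a script. Its argument "plan" is one flat list of numbers, 5 for each row, row after row: the finger opening in cm, from 0 to 8.54, then the shift along the world's x, y, z in cm, then the turn about the world's z in rad. A call has 1 to 12 rows; each row shifts and turns the pose as measured when the row begins; what a row does not reach is not made up. A row lasts 1/12 s, in which the tool goes at most 41.7 mm and 7.16 degrees, less where a joint would pass 70% of its speed; a pose out of reach is approached as far as the arm can. A call is refused whole if a number of a shift passes 4.17 or a number of a turn 0.125, either way. A call with a gripper value outside its range is refused whole. The fingers move at their own pace and stop on an object; the grip force is fixed at half the most. Time passes only in rows, so rows that do not move let the fingers close. It gives the time, the measured TCP pose, the force and the opening at its end, in the units of the state.
- arm.observe(): the state, without advancing time (a new reading comes with each control period).
- eyes.snapshot(name): name is "side" or "top" or "wrist"; returns a dict with "pixels" (420x560x3 uint8, red, green, blue), "vfov" (degrees; the focal length in pixels is half the picture's height over the tangent of half this angle, whatever the lens; pixels are square), "cx", "cy" (the principal point, pixels), "rvec" (rotation vector, rad) and "tvec" (3), from world to camera coordinates, as OpenCV has them. Camera axes: x right, y down, z forward; pixel columns grow to the right and rows downward; lengths in m; the calibration is good to about 2 mm. A picture is of the moment at which its call begins. There is no depth.
- job.close_job(): hands the job in, once; it reports no verdict.
Trained networks look in the newest picture that a camera, given by its name, has taken for a name from the list of things; names that differ only in an ending like _2 or _b are one class to them, and where a whole thing is asked for, a point or a joint stands for the part that bears it (a point fixed in the world has none). Each returns a list of dicts, best first, with "p" (0 to 1); they miss things now and then, are a little off and sometimes report something else, mostly with a low value. They report only what shows in the picture. A call takes as long as a camera call. They do not tell look-alikes from the thing itself.
- models.spot_in(camera, name): "xy" ([column, row] in pixels, amid what is visible of it).
The state is a dict: "time_s": time; "q": joint angles; "qvel": joint speeds; "joint_torque": joint torques, N m; "tcp_pos": TCP position; "tool_rot": TCP orientation; "contact_force": force on the tool from outside, world axes, zero at the start; "moment": the same for the moment, N m; "width": opening from 0.0 (shut) to 1.0 (fully open).
Only numpy, scipy, OpenCV 4.12 (cv2) and the standard library are available. Lean on these libraries where they do the work, as an engineer would, in place of code of your own. Each camera call takes 0.05 s, during which the arm holds its last target.

## Working session

There is one attempt and no reset: what is moved stays moved. The work goes in short steps, Python scripts to look and compute and a tool call to move; the robot and the scene stay as the last step left them, time stands still between calls to the robot, and variables do not carry over. Pictures are saved under pics/ and viewed, and the job is handed in when it is done.

Besides the shell and the picture viewer there is one more tool, called as name(argument=value, ...) on one line, values as JSON. move_arm: Moves the arm, as the interface text tells. Its arguments: {"type":"object","properties":{"plan":{"type":"array","items":{"type":"number"}}},"required":["plan"]}

```bash
mkdir -p pics; cat > h.py <<'E'
import numpy as np,cv2
from bench import arm,eyes,job,models
def snap(n,f=None):
    s=eyes.snapshot(n)
    if f: cv2.imwrite('pics/'+f,s['pixels'][:,:,::-1])
    return s
def cam(s):
    f=s['pixels'].shape[0]/2/np.tan(np.radians(s['vfov'])/2)
    K=np.array([[f,0,s['cx']],[0,f,s['cy']],[0,0,1]]);R=cv2.Rodrigues(np.array(s['rvec'],float))[0]
    return K,R,np.array(s['tvec'],float)
def ray(s,uv,z):
    K,R,t=cam(s);d=R.T@np.linalg.inv(K)@np.array([uv[0],uv[1],1.]);c=-R.T@t
    return c+d*(z-c[2])/d[2]
def proj(s,p):
    K,R,t=cam(s);q=K@(R@np.array(p,float).reshape(3)+t);return q[:2]/q[2]
E
python3 - <<'E'
from h import *
o=arm.observe();print(o)
for c in ['top','side','wrist']:
    s=snap(c,c+'0.png');K,R,t=cam(s);print(c,K[0,0],K[:2,2],-R.T@t,R[2])
    for n in ['post_stand','peg_block','wide_spacer','narrow_spacer','hex_sleeve','flanged_bush','plain_washer','paste_tin','square_bar','driver']:
        print(n,[(np.round(d['xy']).tolist(),round(d['p'],2),np.round(ray(s,d['xy'],0.02)[:2],3).tolist()) for d in models.spot_in(c,n)][:4])
E
```

```text
{'time_s': 0.0, 'q': array([-1.51012922e+00,  1.59051528e-01,  1.59822312e+00,  1.88500571e-05,
        1.38617708e+00, -2.10125467e-01]), 'qvel': array([-9.68128020e-04, -1.52438204e-04,  6.04795583e-04,  7.77516162e-04,
       -1.12447274e-04, -9.62730579e-05]), 'joint_torque': array([-4.35801312e-04, -3.96016467e+01, -3.31422615e+01, -3.28738461e-04,
        8.45713163e-03,  4.11118137e-06]), 'tcp_pos': array([ 0.15374443, -0.55345516,  0.23032006]), 'tool_rot': array([ 9.90847724e-01,  1.34981201e-01,  7.86361754e-05, -9.26249483e-04]), 'contact_force': array([0.63871224, 0.39774035, 0.06301969]), 'moment': array([ 0.0197535 , -0.00875248,  0.03624662]), 'width': 0.9986518285531897}
top 520.0068194677025 [284.53792792 219.09958014] [ 0.32684047 -0.00937696  1.10765264] [ 0.20177242  0.02079647 -0.97921162]
post_stand [([429.0, 268.0], 0.65, [0.481, -0.3])]
peg_block [([170.0, 233.0], 0.94, [0.495, 0.252]), ([148.0, 310.0], 0.82, [0.33, 0.272])]
wide_spacer [([247.0, 262.0], 0.49, [0.45, 0.081])]
narrow_spacer [([270.0, 164.0], 0.82, [0.669, 0.06])]
hex_sleeve [([330.0, 179.0], 0.
[... 740 characters left out ...]
], 0.45, [0.489, 0.285])]
narrow_spacer [([286.0, 319.0], 0.18, [0.489, 0.285])]
hex_sleeve [([248.0, 182.0], 0.69, [0.646, -0.087])]
flanged_bush [([326.0, 238.0], 0.66, [0.451, 0.081])]
plain_washer [([285.0, 215.0], 0.7, [0.539, 0.024])]
paste_tin [([249.0, 148.0], 0.97, [0.686, -0.248])]
square_bar [([170.0, 287.0], 0.6, [0.684, 0.255]), ([284.0, 217.0], 0.47, [0.54, 0.032])]
driver [([193.0, 186.0], 0.86, [0.76, -0.047])]
wrist 298.7724935632906 [274.00593453 210.51545778] [ 0.22093444 -0.53555117  0.37486379] [-0.26326868 -0.07334156 -0.96193067]
post_stand []
peg_block []
wide_spacer []
narrow_spacer []
hex_sleeve []
flanged_bush []
plain_washer []
paste_tin []
square_bar []
driver []
```

View pics/top0.png

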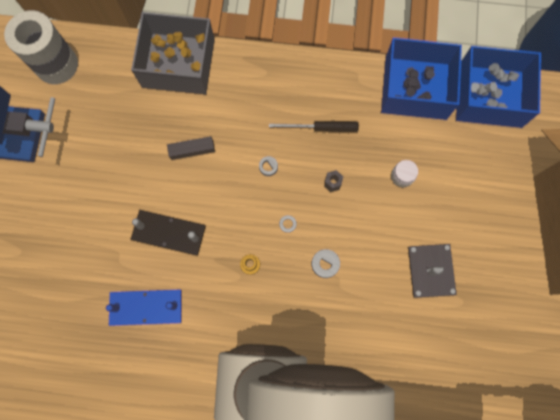

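View pics/side0.png

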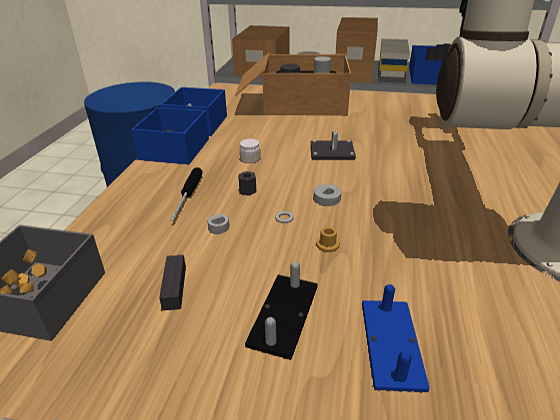

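```bash
python3 - <<'E'
import cv2
a=cv2.imread('pics/top0.png')
cv2.imwrite('pics/c1.png',cv2.resize(a[140:300,230:380],None,fx=5,fy=3.75*4/3*1,interpolation=cv2.INTER_CUBIC)[:600*2][:800])
cv2.imwrite('pics/c2.png',cv2.resize(a[200:330,370:490],None,fx=4.6,fy=4.6,interpolation=cv2.INTER_CUBIC))
E
python3 - <<'E'
from h import *
s=snap('top')
for n,uv in dict(wide=(326,264),narrow=(268,166),hex=(333,181),bush=(250,264),washer=(288,223),stand=(432,270),block=(168,232)).items(): print(n,np.round(ray(s,uv,.01),3))
E
```

```text
wide [ 0.466 -0.084  0.01 ]
narrow [0.668 0.063 0.01 ]
hex [ 0.65  -0.082  0.01 ]
bush [0.448 0.076 0.01 ]
washer [0.545 0.006 0.01 ]
stand [ 0.479 -0.308  0.01 ]
block [0.497 0.259 0.01 ]
```

View pics/wrist0.png

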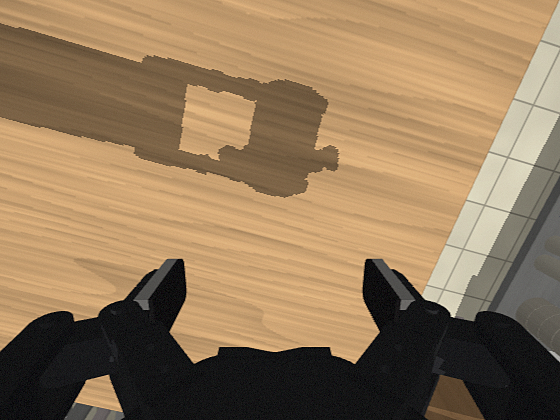

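View pics/c1.png

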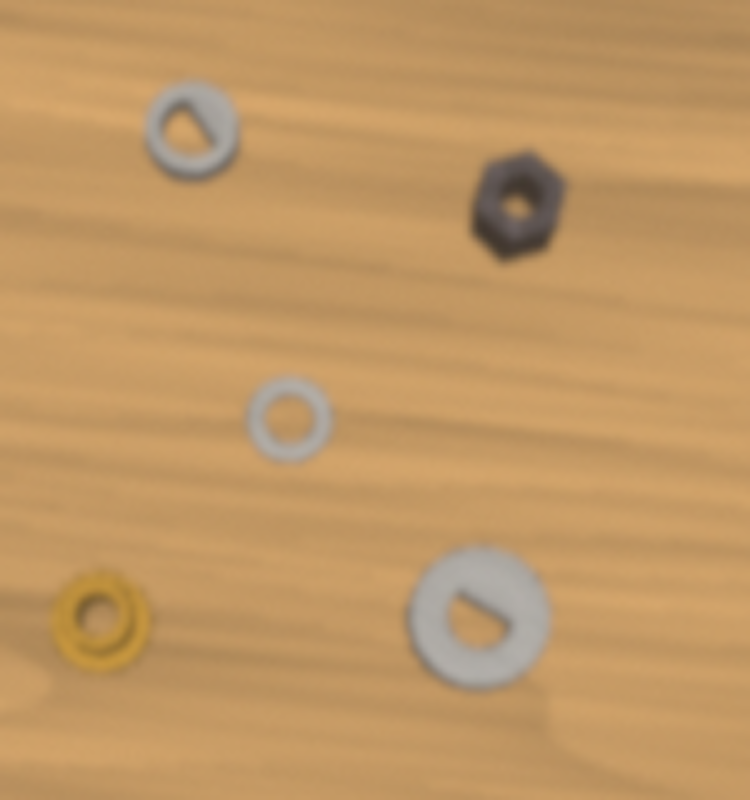

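View pics/c2.png

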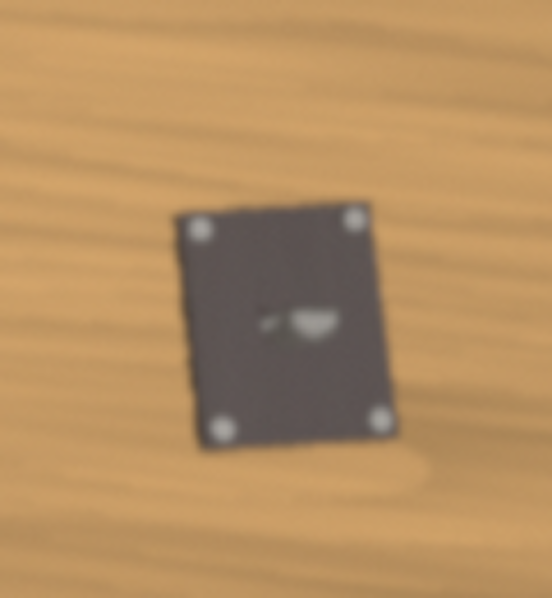

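move_arm(plan=[8.5,3.2,2.4,0,0,8.5,3.2,2.4,0,0,8.5,3.2,2.4,0,0,8.5,3.2,2.4,0,0,8.5,3.2,2.4,0,0,8.5,3.2,2.4,0,0,8.5,3.2,2.4,0,0,8.5,3.2,2.4,0,0,8.5,3.2,2.4,0,0,8.5,3.2,2.4,0,0,8.5,0,0,-3,0,8.5,0,0,0,0])

```text
time_s: 2.7
tcp_pos: [0.4843, -0.3021, 0.2032]
tool_rot: [0.991, 0.132, 0.002, 0.003]
contact_force: [-0.9, -0.1, -1.0]
width: 0.993
```

```bash
python3 - <<'E'
from h import *
o=arm.observe();print(o['tcp_pos'],o['tool_rot'],o['time_s'])
snap('wrist','w1.png');snap('top','t1.png')
E
```

```text
[ 0.48430052 -0.30205534  0.20319066] [0.99122537 0.13212827 0.00168609 0.00339622] 2.7
```

View pics/w1.png

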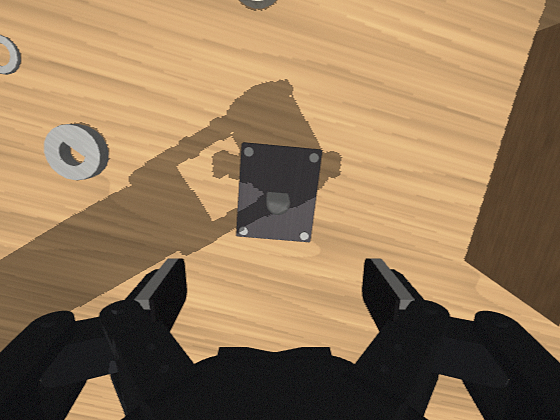

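move_arm(plan=[8.5,-1.5,0,-3.5,0,8.5,-1.5,0,-3.5,0,8.5,0,0,0,0,8.5,0,0,0,0])

```text
time_s: 3.13
tcp_pos: [0.456, -0.3123, 0.1469]
tool_rot: [0.992, 0.128, 0.009, 0.013]
contact_force: [0.4, 0.0, 0.5]
width: 0.995
```

```bash
python3 - <<'E'
from h import *
o=arm.observe();print(o['tcp_pos'],o['tool_rot'],o['time_s'])
s=snap('wrist','w2.png');print(s['rvec'],s['tvec'])
a=cv2.imread('pics/w2.png');cv2.imwrite('pics/w2c.png',cv2.resize(a[100:280,190:380],None,fx=3.3,fy=3.3,interpolation=cv2.INTER_CUBIC))
E
```

```text
[ 0.45598474 -0.31227518  0.14685907] [0.99161979 0.12823001 0.00877891 0.01304529] 3.1333
[-2.30112776  1.78056227  0.20206764] [-0.42231117  0.34178476  0.3813517 ]
```

View pics/w2c.png

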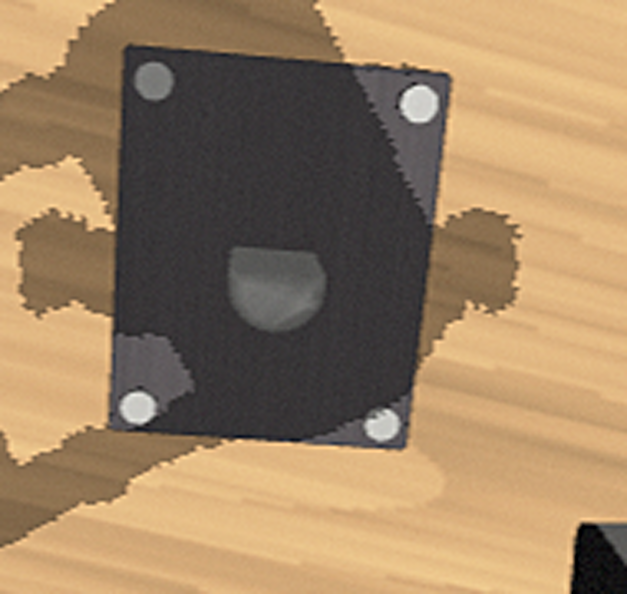

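```bash
cat >> h.py <<'E'
from scipy.spatial.transform import Rotation as Ro
from scipy.optimize import least_squares
def st():
    o=arm.observe();R=Ro.from_quat(o['tool_rot']).as_matrix()
    print('t',round(o['time_s'],2),'tcp',np.round(o['tcp_pos']*1000,1),'yaw',round(np.arctan2(R[1,0],R[0,0]),3),'jaw',round(np.arctan2(R[1,1],R[0,1]),3),'zaxis',np.round(R[:,2],3),'F',np.round(o['contact_force'],1),'w',round(o['width']*85.4,1),'q',np.round(o['q'],2))
    return o
def fit(s,P,uv,x0):
    P=np.array(P,float);uv=np.array(uv,float)
    def f(v):
        c,n=np.cos(v[2]),np.sin(v[2])
        return np.concatenate([proj(s,[v[0]+c*p[0]-n*p[1],v[1]+n*p[0]+c*p[1],p[2]])-u for p,u in zip(P,uv)])
    r=least_squares(f,x0);print('fit',np.round(r.x,4),'res px',np.round(r.fun,1));return r.x
E
python3 - <<'E'
from h import *
st();s=snap('wrist')
uv=[(190+x/3.3,100+y/3.3) for x,y in [(126,46),(450,75),(405,447),(110,430)]]
P=[(.055,.045,.012),(.055,-.045,.012),(-.055,-.045,.012),(-.055,.045,.012)]
v=fit(s,P,uv,[.48,-.3,.1])
# post top flat corners (taper-> just whole)
for xy in [(230,247),(318,254)]: print(ray(s,(190+xy[0]/3.3,100+xy[1]/3.3),.051))
print(ray(s,(190+278/3.3,100+290/3.3),.053))
E
```

```text
t 3.18 tcp [ 455.9 -312.2  146.7] yaw 0.258 jaw -1.314 zaxis [ 0.02  -0.023 -1.   ] F [ 0.8  0.8 -0.7] w 85.1 q [-0.82  0.16  1.77 -0.    1.18  0.5 ]
fit [ 0.4793 -0.3089  0.1772] res px [-1.1 -0.6  1.1 -0.8  0.7  1.4 -0.7  0.4]
[ 0.48537864 -0.29543537  0.051     ]
[ 0.48911795 -0.31672407  0.051     ]
[ 0.47835572 -0.30935476  0.053     ]
```

move_arm(plan=[8.5,0,0,0,0,8.5,0,0,0,0,8.5,0,0,0,0])

```text
time_s: 3.48
tcp_pos: [0.4599, -0.3157, 0.1537]
tool_rot: [0.992, 0.128, 0.012, 0.017]
contact_force: [-0.1, -0.8, 0.2]
width: 0.995
```

```bash
python3 - <<'E'
from h import *
st();s=snap('top');st()
K,R,t=cam(s)
a=cv2.imread('pics/t1.png')
E
```

```text
t 3.48 tcp [ 459.9 -315.7  153.7] yaw 0.258 jaw -1.314 zaxis [ 0.028 -0.031 -0.999] F [-0.1 -0.8  0.2] w 85.0 q [-0.82  0.15  1.76 -0.    1.18  0.5 ]
t 3.53 tcp [ 460.1 -315.9  154. ] yaw 0.258 jaw -1.314 zaxis [ 0.029 -0.032 -0.999] F [-0.4 -0.4  0.9] w 85.0 q [-0.82  0.15  1.76 -0.    1.18  0.5 ]
```

move_arm(plan=[8.5,0,0,0,0,8.5,0,0,0,0,8.5,0,0,0,0,8.5,0,0,0,0])

```text
time_s: 3.87
tcp_pos: [0.4614, -0.3165, 0.1559]
tool_rot: [0.991, 0.129, 0.013, 0.019]
contact_force: [0.2, -0.8, 0.9]
width: 0.995
```

```bash
python3 - <<'E'
from h import *
o=st();print(o['qvel'])
E
```

```text
t 3.87 tcp [ 461.4 -316.5  155.9] yaw 0.259 jaw -1.313 zaxis [ 0.031 -0.034 -0.999] F [ 0.2 -0.8  0.9] w 85.0 q [-0.82  0.15  1.76 -0.    1.18  0.5 ]
[ 0.00138792  0.00172429  0.00043006 -0.00077037  0.003032   -0.00300568]
```

move_arm(plan=[8.5,0,0,2,0,8.5,0,0,2,0,8.5,0,0,2,0,8.5,0,0,0,0,8.5,0,0,0,0,8.5,0,0,0,0])

```text
time_s: 4.37
tcp_pos: [0.4601, -0.3147, 0.2153]
tool_rot: [0.991, 0.129, 0.012, 0.017]
contact_force: [0.0, 0.4, 0.2]
width: 0.996
```

```bash
python3 - <<'E'
from h import *
o=st();
E
```

```text
t 4.37 tcp [ 460.1 -314.7  215.3] yaw 0.259 jaw -1.313 zaxis [ 0.027 -0.03  -0.999] F [0.  0.4 0.2] w 85.1 q [-0.82  0.09  1.7  -0.    1.31  0.5 ]
```

move_arm(plan=[8.5,0,0,3.5,0,8.5,0,0,3.5,0,8.5,0,0,0,0,8.5,0,0,0,0,8.5,0,0,0,0,8.5,0,0,0,0])

```text
time_s: 4.87
tcp_pos: [0.457, -0.3114, 0.2779]
tool_rot: [0.992, 0.129, 0.007, 0.01]
contact_force: [-0.1, -0.1, -0.4]
width: 0.994
```

```bash
python3 - <<'E'
from h import *
o=st();
E
```

```text
t 4.87 tcp [ 457.  -311.4  277.9] yaw 0.259 jaw -1.312 zaxis [ 0.017 -0.018 -1.   ] F [-0.1 -0.1 -0.4] w 84.9 q [-0.82  0.05  1.62 -0.    1.44  0.5 ]
```

move_arm(plan=[8.5,0,0,4.1,0,8.5,0,0,4.1,0,8.5,0,0,0,0,8.5,0,0,0,0,8.5,0,2,0,0,8.5,0,2,0,0,8.5,0,2,0,0,8.5,0,2,0,0,8.5,0,2,0,0,8.5,0,2,0,0,8.5,0,2,0,0,8.5,0,1,0,0])

```text
time_s: 5.87
tcp_pos: [0.4491, -0.1519, 0.3355]
tool_rot: [0.992, 0.126, -0.007, -0.006]
contact_force: [0.1, -0.7, -0.2]
width: 0.998
```

```bash
python3 - <<'E'
from h import *
o=st();
E
```

```text
t 5.87 tcp [ 449.1 -151.9  335.5] yaw 0.253 jaw -1.318 zaxis [-0.015  0.009 -1.   ] F [ 0.1 -0.7 -0.2] w 85.2 q [-0.58 -0.15  1.7  -0.    1.61  0.74]
```

move_arm(plan=[8.5,0,0.7,-1.5,0,8.5,0,0.8,-2,0,8.5,0,0.8,-2,0,8.5,0,0.8,-2,0,8.5,0,0.8,-2,0,8.5,0,0.8,-2,0,8.5,0,0.8,-2,0,8.5,0,0.8,-2,0,8.5,0,0.5,-1.5,0,8.5,0,0,-0.5,0,8.5,0,0,0,0,8.5,0,0,0,0])

```text
time_s: 6.87
tcp_pos: [0.4409, -0.0773, 0.1387]
tool_rot: [0.992, 0.127, -0.015, -0.01]
contact_force: [0.5, -0.0, -0.5]
width: 0.997
```

```bash
python3 - <<'E'
from h import *
o=st();s=snap('wrist','w3.png');print(s['rvec'],s['tvec'])
a=cv2.imread('pics/w3.png');
E
```

```text
t 6.87 tcp [440.9 -77.3 138.7] yaw 0.256 jaw -1.316 zaxis [-0.033  0.015 -0.999] F [ 0.5 -0.  -0.5] w 85.1 q [-0.44 -0.05  2.01 -0.    1.22  0.87]
[-2.29764728  1.76822123  0.29838234] [-0.18316278  0.37314566  0.41554214]
```

View pics/w3.png

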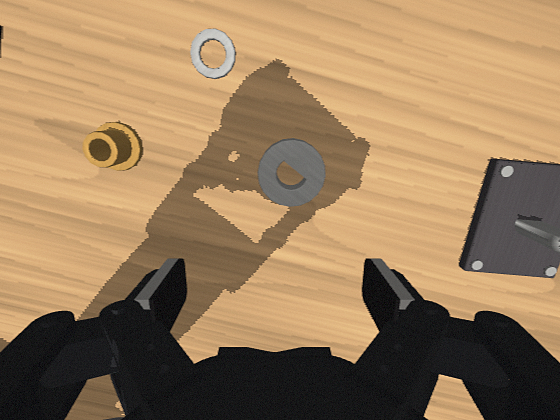

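```bash
python3 - <<'E'
import cv2
a=cv2.imread('pics/w3.png');cv2.imwrite('pics/w3c.png',cv2.resize(a[130:215,250:335],None,fx=7,fy=7,interpolation=cv2.INTER_CUBIC))
E
```

```text
(no output)
```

View pics/w3c.png

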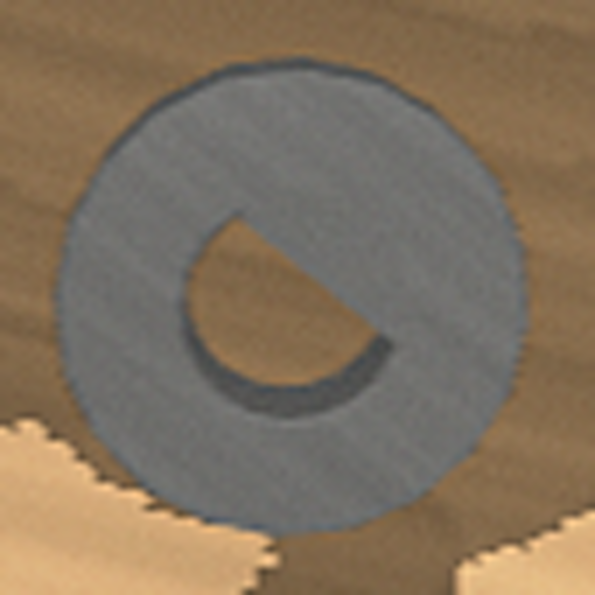

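```bash
python3 - <<'E'
from h import *
s=snap('wrist')
T=lambda x,y:ray(s,(250+x/7-.0,130+y/7),.02)
a,b=T(240,210),T(395,338);c=T(290,302);print(c,np.linalg.norm(a-b))
n=b-a; print('yaw',np.arctan2(n[0],-n[1]), np.arctan2(-n[0],n[1]))
n=np.array([-n[1],n[0]]);n/=np.linalg.norm(n);print(n,(a[:2]-c[:2])@n)
st()
E
```

```text
[ 0.46967304 -0.08325184  0.02      ] 0.025361130788435018
yaw -0.4269480612335586 2.7146445923562346
[ 0.91023378 -0.41409476] 0.0048744202617657965
t 6.97 tcp [441.6 -77.7 139.6] yaw 0.255 jaw -1.316 zaxis [-0.031  0.014 -0.999] F [-0.8 -0.2 -0.6] w 85.2 q [-0.44 -0.05  2.01 -0.    1.22  0.87]
```

move_arm(plan=[8.5,1.1,-0.2,-3.5,0,8.5,1.1,-0.2,-3.5,0,8.5,0,0,0,0,8.5,0,0,0,0,8.5,0,0,0,0,8.5,0,0,0,0])

```text
time_s: 7.47
tcp_pos: [0.4712, -0.0868, 0.0771]
tool_rot: [0.992, 0.126, -0.007, -0.004]
contact_force: [0.6, -0.4, 0.7]
width: 0.996
```

```bash
python3 - <<'E'
from h import *
o=st()
E
```

```text
t 7.47 tcp [471.2 -86.8  77.1] yaw 0.253 jaw -1.318 zaxis [-0.015  0.006 -1.   ] F [ 0.6 -0.4  0.7] w 85.1 q [-0.43  0.11  1.98 -0.    1.07  0.88]
```

move_arm(plan=[8.5,0,0.1,-1.5,0,8.5,0,0.1,-1.5,0,8.5,0,0.1,-1.5,0,8.5,0,0,-1.5,0,8.5,0,0,0,0,8.5,0,0,0,0])

```text
time_s: 7.97
tcp_pos: [0.4798, -0.0882, 0.0298]
tool_rot: [0.992, 0.126, 0.004, 0.003]
contact_force: [-0.0, -0.4, -0.0]
width: 0.989
```

```bash
python3 - <<'E'
from h import *
o=st()
E
```

```text
t 7.97 tcp [479.8 -88.2  29.8] yaw 0.253 jaw -1.318 zaxis [ 0.009 -0.005 -1.   ] F [-0.  -0.4 -0. ] w 84.5 q [-0.43  0.2   2.   -0.    0.94  0.89]
```

move_arm(plan=[8.5,-0.5,0.2,-0.8,0,8.5,-0.5,0.2,-0.8,0,8.5,-0.4,0.2,-0.6,0,8.5,0,0,0,0,8.5,0,0,0,0])

```text
time_s: 8.38
tcp_pos: [0.4673, -0.083, 0.0111]
tool_rot: [0.992, 0.126, 0.008, 0.005]
contact_force: [0.2, -1.1, -0.1]
width: 0.995
```

```bash
python3 - <<'E'
from h import *
o=st()
snap('wrist','w4.png')
E
```

```text
t 8.38 tcp [467.3 -83.   11.1] yaw 0.253 jaw -1.318 zaxis [ 0.017 -0.009 -1.   ] F [ 0.2 -1.1 -0.1] w 85.0 q [-0.43  0.2   2.04 -0.    0.88  0.89]
```

View pics/w4.png

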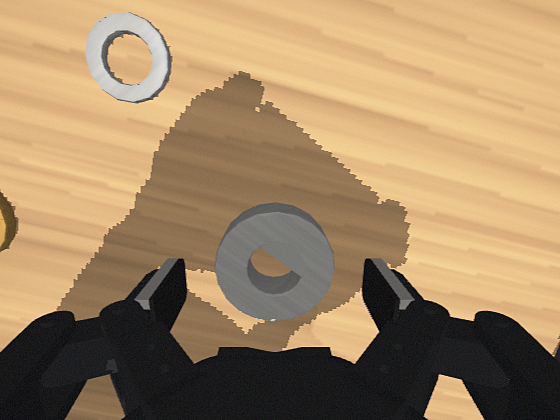

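move_arm(plan=[8.5,0.1,0,-0.5,0,8.5,0.1,0,-0.4,0,8.5,0,0,0,0,6,0,0,0,0,5.5,0,0,0,0,5,0,0,0,0,5,0,0,0,0,5,0,0,0,0])

```text
time_s: 9.1
tcp_pos: [0.4699, -0.0829, 0.0023]
tool_rot: [0.992, 0.126, 0.007, 0.005]
contact_force: [0.4, 0.1, -1.5]
width: 0.678
```

```bash
python3 - <<'E'
from h import *
o=st()
E
```

```text
t 9.1 tcp [469.9 -82.9   2.3] yaw 0.254 jaw -1.317 zaxis [ 0.016 -0.008 -1.   ] F [ 0.4  0.1 -1.5] w 57.9 q [-0.43  0.22  2.03 -0.    0.87  0.89]
```

move_arm(plan=[3,0,0,0,0,3,0,0,0,0,3,0,0,1,0,3,0,0,2,0,3,0,0,2,0,3,0,0,2,0,3,0,0,2,0,3,0,0,0,0,3,0,0,0,0])

```text
time_s: 9.85
tcp_pos: [0.4655, -0.081, 0.095]
tool_rot: [0.992, 0.126, 0.004, 0.003]
contact_force: [-1.1, -0.6, -3.5]
width: 0.679
```

```bash
python3 - <<'E'
from h import *
o=st();snap('wrist','w5.png')
E
```

```text
t 9.85 tcp [465.5 -81.   95. ] yaw 0.253 jaw -1.318 zaxis [ 0.009 -0.005 -1.   ] F [-1.1 -0.6 -3.5] w 58.0 q [-0.43  0.04  2.01 -0.    1.08  0.89]
```

View pics/w5.png

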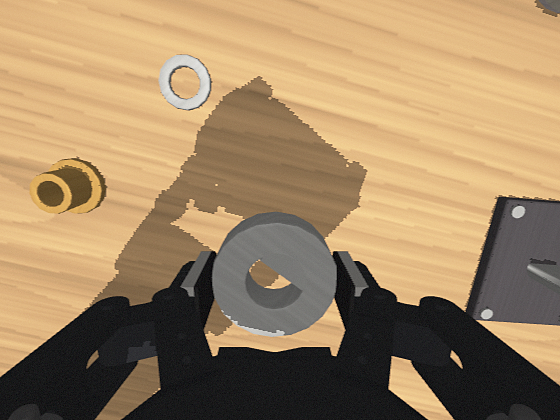

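move_arm(plan=[3,0.1,-1.5,0,0.05,3,0.1,-2.3,0,0.06,3,0.1,-2.3,0,0.06,3,0.1,-2.3,0,0.06,3,0.1,-2.3,0,0.06,3,0.1,-2.3,0,0.06,3,0.1,-2.3,0,0.06,3,0.1,-2.3,0,0.06,3,0.1,-2,0,0.05,3,0.1,-1.5,0,0.04,3,0,-0.5,0,0,3,0,0,0,0])

```text
time_s: 10.9
tcp_pos: [0.4637, -0.2985, 0.0737]
tool_rot: [0.913, 0.408, -0.006, -0.011]
contact_force: [-0.6, -0.2, -3.2]
width: 0.678
```

```bash
python3 - <<'E'
from h import *
o=st();snap('wrist','w6.png')
E
```

```text
t 10.9 tcp [ 463.7 -298.5   73.7] yaw 0.842 jaw -0.729 zaxis [-0.019  0.016 -1.   ] F [-0.6 -0.2 -3.2] w 57.9 q [-0.79  0.29  1.77 -0.    1.1  -0.06]
```

View pics/w6.png

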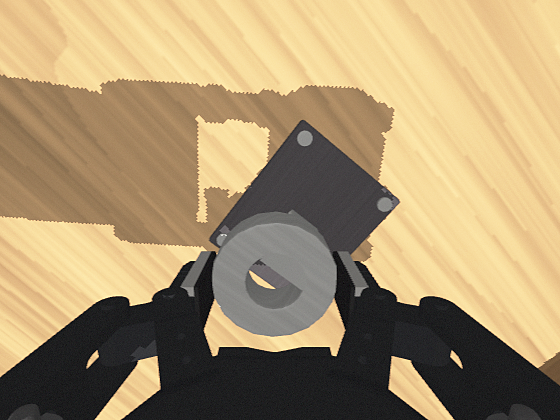

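move_arm(plan=[3,0.8,-0.5,0.6,0,3,0.8,-0.5,0.6,0,3,0,0,0,0.01,3,0,0,0,0])

```text
time_s: 11.28
tcp_pos: [0.4777, -0.3015, 0.0817]
tool_rot: [0.91, 0.413, -0.007, -0.016]
contact_force: [-0.3, 0.4, -3.7]
width: 0.682
```

```bash
python3 - <<'E'
from h import *
o=st();s=snap('wrist','w7.png');
for z in (0.012,.056): print(proj(s,[.4793,-.3089,z]))
a=cv2.imread('pics/w7.png');cv2.imwrite('pics/w7c.png',cv2.resize(a[195:345,200:350],None,fx=4,fy=4,interpolation=cv2.INTER_CUBIC))
E
```

```text
t 11.28 tcp [ 477.7 -301.5   81.7] yaw 0.852 jaw -0.719 zaxis [-0.026  0.024 -0.999] F [-0.3  0.4 -3.7] w 58.3 q [-0.78  0.32  1.72 -0.    1.14 -0.06]
[284.92667081 227.76220542]
[284.94009298 251.36218173]
```

View pics/w7c.png

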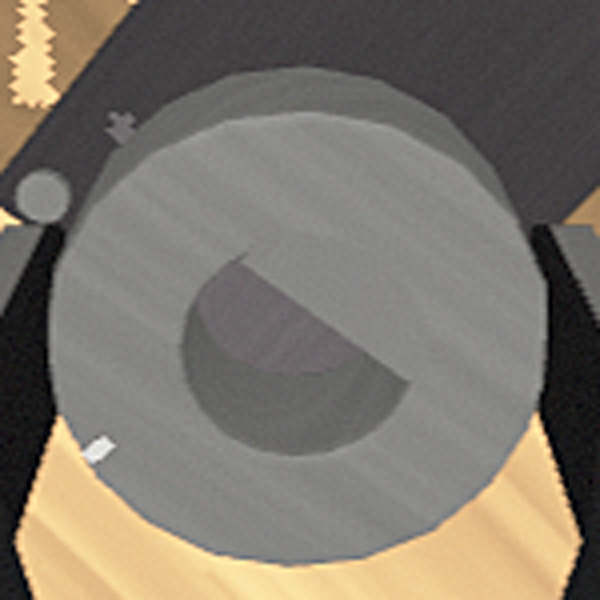

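```bash
python3 - <<'E'
from h import *
o=st();s=snap('wrist')
T=lambda x,y:ray(s,(200+x/4,195+y/4),.0994)
c=T(298,338);print(c);print(np.linalg.norm(T(50,338)-T(547,338)),np.linalg.norm(T(298,112)-T(298,565)))
a,b=T(240,262),T(408,382);n=b-a;print(np.arctan2(n[0],-n[1]),np.linalg.norm(n))
E
```

```text
t 11.33 tcp [ 477.7 -301.5   81.7] yaw 0.852 jaw -0.719 zaxis [-0.026  0.024 -0.999] F [-0.7  0.3 -3.7] w 57.9 q [-0.78  0.32  1.72 -0.    1.14 -0.06]
[ 0.47863503 -0.3021242   0.0994    ]
0.05828027480239453 0.05924759893283318
0.1966442975054816 0.024832464504293685
```

move_arm(plan=[3,0,-0.3,1.5,0,3,0,-0.4,2,0,3,0,0,2,0,3,0,0,1,0,3,0,0,0,0,3,0,0,0,0,3,0,0,-3.3,0,3,0,0,-3.3,0,3,0,0,0,0,3,0,0,0,0,3,0,0,0,0,3,0,0,0,0])

```text
time_s: 12.38
tcp_pos: [0.4725, -0.3012, 0.0756]
tool_rot: [0.91, 0.413, -0.009, -0.022]
contact_force: [0.2, -0.7, -3.5]
width: 0.678
```

```bash
python3 - <<'E'
from h import *
o=st()
E
```

```text
t 12.38 tcp [ 472.5 -301.2   75.6] yaw 0.853 jaw -0.718 zaxis [-0.034  0.032 -0.999] F [ 0.2 -0.7 -3.5] w 57.9 q [-0.78  0.33  1.73 -0.    1.14 -0.06]
```

move_arm(plan=[3,0,0,0,0,3,0,0,0,0,3,0,0,0,0,3,0,0,0,0])

```text
time_s: 12.72
tcp_pos: [0.4747, -0.3033, 0.0801]
tool_rot: [0.91, 0.414, -0.008, -0.018]
contact_force: [-0.5, -0.4, -3.1]
width: 0.678
```

```bash
python3 - <<'E'
from h import *
o=st()
E
```

```text
t 12.72 tcp [ 474.7 -303.3   80.1] yaw 0.853 jaw -0.718 zaxis [-0.029  0.027 -0.999] F [-0.5 -0.4 -3.1] w 57.9 q [-0.78  0.32  1.72 -0.    1.14 -0.06]
```

move_arm(plan=[3,0,0,0,0,3,0,0,0,0,3,0,0,0,0,3,0,0,0,0,3,0,0,0,0,3,0,0,0,0])

```text
time_s: 13.22
tcp_pos: [0.4755, -0.3041, 0.0816]
tool_rot: [0.91, 0.414, -0.007, -0.017]
contact_force: [-1.3, -0.5, -3.0]
width: 0.679
```

```bash
python3 - <<'E'
from h import *
o=st()
E
```

```text
t 13.22 tcp [ 475.5 -304.1   81.6] yaw 0.853 jaw -0.718 zaxis [-0.027  0.025 -0.999] F [-1.3 -0.5 -3. ] w 58.0 q [-0.78  0.32  1.72 -0.    1.14 -0.06]
```

move_arm(plan=[3,0.2,-0.25,-0.5,0,3,0.2,-0.25,-0.5,0,3,0,0,0,0,3,0,0,0,0,3,0,0,0,0])

```text
time_s: 13.63
tcp_pos: [0.4796, -0.3094, 0.0697]
tool_rot: [0.91, 0.413, -0.008, -0.018]
contact_force: [-0.3, 0.3, -2.4]
width: 0.676
```

```bash
python3 - <<'E'
from h import *
o=st();s=snap('wrist','w8.png')
a=cv2.imread('pics/w8.png');cv2.imwrite('pics/w8c.png',cv2.resize(a[195:345,200:350],None,fx=4,fy=4,interpolation=cv2.INTER_CUBIC))
s=snap('side','s8.png')
a=cv2.imread('pics/s8.png');cv2.imwrite('pics/s8c.png',cv2.resize(a[80:180,290:390],None,fx=6,fy=6,interpolation=cv2.INTER_CUBIC))
E
```

```text
t 13.63 tcp [ 479.6 -309.4   69.7] yaw 0.853 jaw -0.718 zaxis [-0.028  0.026 -0.999] F [-0.3  0.3 -2.4] w 57.7 q [-0.78  0.35  1.7  -0.    1.12 -0.06]
```

View pics/w8c.png

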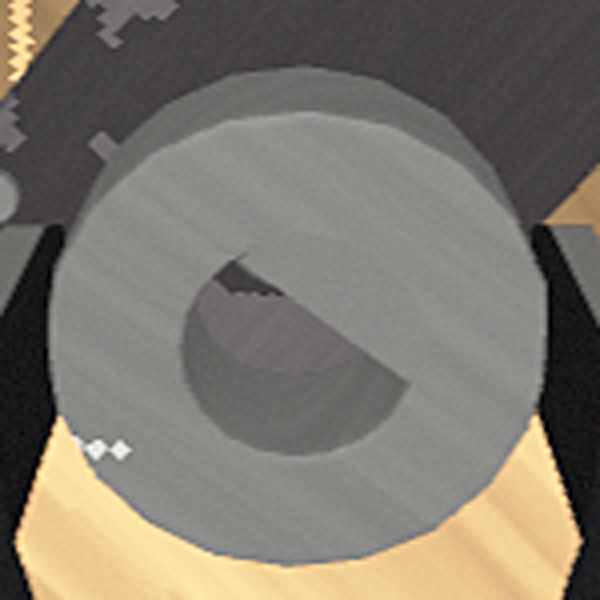

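View pics/s8c.png

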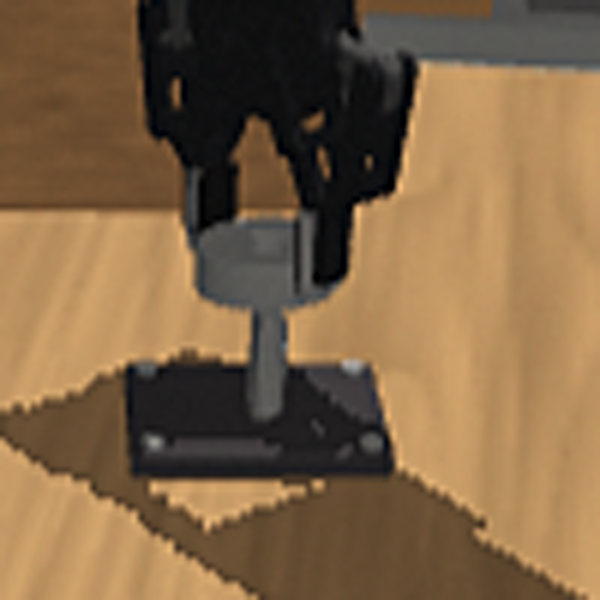

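move_arm(plan=[3,0,0,-0.8,0,3,0,0,-0.8,0,3,0,0,-0.6,0,3,0,0,0,0,3,0,0,0,0])

```text
time_s: 14.15
tcp_pos: [0.4796, -0.3084, 0.0462]
tool_rot: [0.91, 0.414, -0.007, -0.018]
contact_force: [0.4, -0.5, -3.1]
width: 0.676
```

```bash
python3 - <<'E'
from h import *
o=st()
s=snap('side','s9.png')
a=cv2.imread('pics/s9.png');cv2.imwrite('pics/s9c.png',cv2.resize(a[80:180,290:390],None,fx=6,fy=6,interpolation=cv2.INTER_CUBIC))
E
```

```text
t 14.15 tcp [ 479.6 -308.4   46.2] yaw 0.853 jaw -0.718 zaxis [-0.028  0.027 -0.999] F [ 0.4 -0.5 -3.1] w 57.8 q [-0.78  0.39  1.71 -0.    1.08 -0.06]
```

View pics/s9c.png

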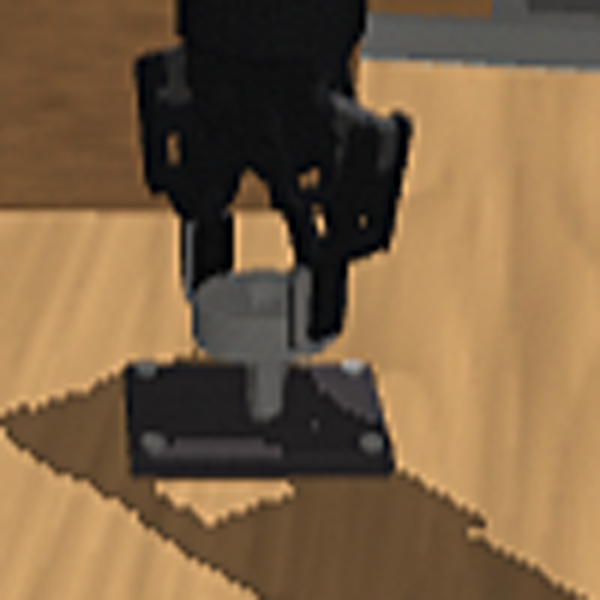

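move_arm(plan=[3,0,0,-0.8,0,3,0,0,-0.8,0,3,0,0,-0.7,0,3,0,0,0,0,3,0,0,0,0])

```text
time_s: 14.62
tcp_pos: [0.479, -0.3078, 0.02]
tool_rot: [0.91, 0.414, -0.008, -0.019]
contact_force: [-0.2, -0.0, -3.1]
width: 0.679
```

```bash
python3 - <<'E'
from h import *
o=st()
E
```

```text
t 14.62 tcp [ 479.  -307.8   20. ] yaw 0.853 jaw -0.718 zaxis [-0.029  0.028 -0.999] F [-0.2 -0.  -3.1] w 58.0 q [-0.78  0.43  1.72 -0.    1.03 -0.06]
```

Down 4 mm more, then open and lift.

move_arm(plan=[3,0,0,-0.3,0,3,0,0,0,0,5.8,0,0,0,0,6.5,0,0,0,0,8.5,0,0,0,0,8.5,0,0,0,0,8.5,0,0,0,0,8.5,0,0,0,0])

```text
time_s: 15.28
tcp_pos: [0.4815, -0.3109, 0.0199]
tool_rot: [0.91, 0.414, -0.006, -0.015]
contact_force: [0.1, -1.0, -0.4]
width: 0.997
```

```bash
python3 - <<'E'
from h import *
o=st();s=snap('wrist','w10.png')
E
```

```text
t 15.28 tcp [ 481.5 -310.9   19.9] yaw 0.853 jaw -0.718 zaxis [-0.024  0.022 -0.999] F [ 0.1 -1.  -0.4] w 85.1 q [-0.78  0.43  1.72 -0.    1.03 -0.06]
```

View pics/w10.png

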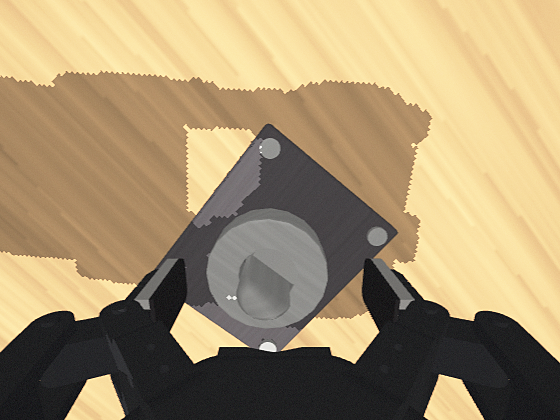

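move_arm(plan=[8.5,0,0,1.5,0,8.5,0,0,2,0,8.5,0,0,2,0,8.5,0,0,2,0,8.5,0,1,2,-0.05,8.5,0.5,2,1.5,-0.1,8.5,1,3,1,-0.1,8.5,1.5,3,0,-0.1,8.5,1.5,3,0,-0.1,8.5,1.5,3,0,-0.1,8.5,1.5,3,0,-0.05,8.5,1.5,3,0,0])

```text
time_s: 16.33
tcp_pos: [0.5727, -0.0987, 0.1496]
tool_rot: [0.994, 0.105, 0.002, -0.014]
contact_force: [0.7, -0.2, 0.4]
width: 0.992
```

```bash
python3 - <<'E'
from h import *
o=st()
s=snap('side','s11.png')
a=cv2.imread('pics/s11.png');cv2.imwrite('pics/s11c.png',cv2.resize(a[80:180,290:390],None,fx=6,fy=6,interpolation=cv2.INTER_CUBIC))
E
```

```text
t 16.33 tcp [572.7 -98.7 149.6] yaw 0.21 jaw -1.36 zaxis [ 0.002  0.028 -1.   ] F [ 0.7 -0.2  0.4] w 84.7 q [-0.39  0.25  1.66  0.03  1.24  0.96]
```

View pics/s11c.png

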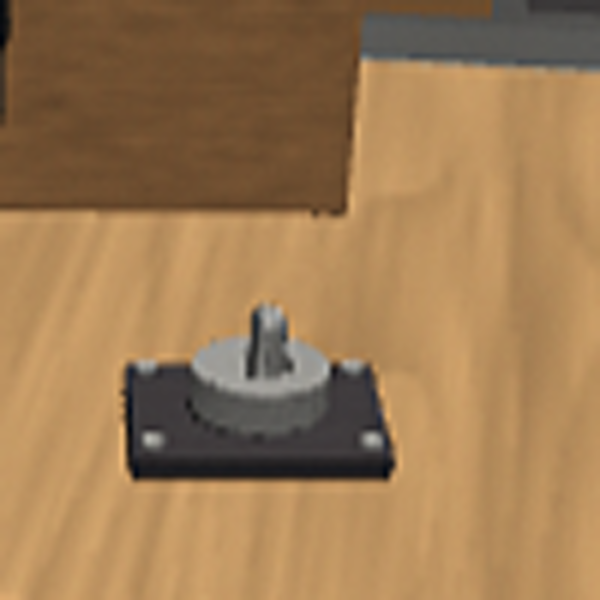

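move_arm(plan=[8.5,1.2,2.5,0,0,8.5,1.2,2.5,0,0,8.5,1.2,2.5,0,0,8.5,1.2,2.5,0,0,8.5,0.9,2,0,0,8.5,0.6,1.2,0,0,8.5,0.3,0.5,0,0,8.5,0,0,0,0,8.5,0,0,0,0])

```text
time_s: 17.13
tcp_pos: [0.6437, 0.0523, 0.1506]
tool_rot: [0.994, 0.111, 0.004, -0.015]
contact_force: [-0.2, -0.2, -0.6]
width: 0.997
```

```bash
python3 - <<'E'
from h import *
o=st();s=snap('wrist','w12.png')
print(proj(s,[.668,.063,.02]))
a=cv2.imread('pics/w12.png');u,v=map(int,proj(s,[.668,.063,.02]));u=min(max(u,50),510);v=max(v,50)
print(u-50,v-50);cv2.imwrite('pics/w12c.png',cv2.resize(a[v-50:v+50,u-50:u+50],None,fx=6,fy=6,interpolation=cv2.INTER_CUBIC))
E
```

```text
t 17.13 tcp [643.7  52.3 150.6] yaw 0.222 jaw -1.348 zaxis [ 0.005  0.03  -1.   ] F [-0.2 -0.2 -0.6] w 85.1 q [-0.12  0.4   1.47  0.03  1.27  1.22]
[272.38442703 176.25791841]
222 126
```

View pics/w12c.png

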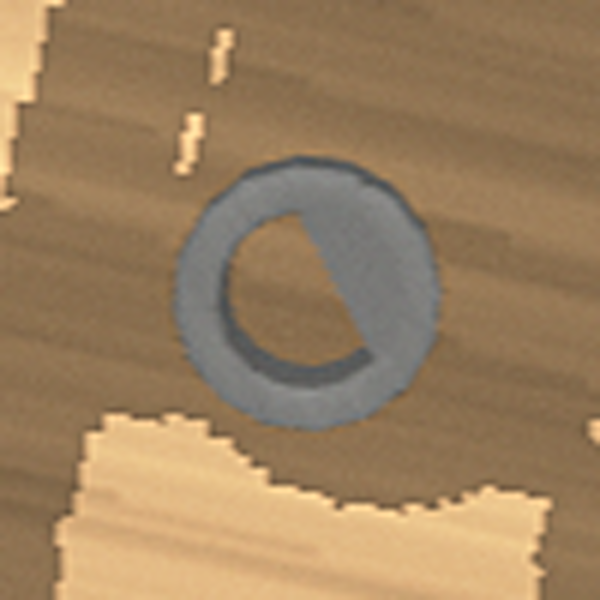

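```bash
python3 - <<'E'
from h import *
s=snap('wrist')
T=lambda x,y:ray(s,(222+x/6,126+y/6),.02)
a,b=T(298,212),T(373,357);c=T(308,298);print(c,np.linalg.norm(a-b),np.linalg.norm(T(177,298)-T(438,298)))
n=b-a; print('yaw',np.arctan2(n[0],-n[1]))
n=np.array([-n[1],n[0]]);n/=np.linalg.norm(n);print(n,(a[:2]-c[:2])@n)
st()
E
```

```text
[0.66865783 0.06196044 0.02      ] 0.02513809686076356 0.040235433212595054
yaw -0.868143237598732
[ 0.64624461 -0.76313033] 0.004722989304468807
t 17.23 tcp [643.5  51.8 150.6] yaw 0.221 jaw -1.349 zaxis [ 0.005  0.03  -1.   ] F [ 0.1 -0.3 -0.5] w 85.0 q [-0.12  0.4   1.47  0.03  1.27  1.22]
```

move_arm(plan=[8.5,0.3,0.15,-1.5,0,8.5,0.3,0.15,-1.5,0,8.5,0.3,0.15,-1.5,0,8.5,0.3,0.15,-1.5,0,8.5,0.3,0.15,-1.5,0,8.5,0.3,0.15,-1.5,0,8.5,0,0,-0.8,0,8.5,0,0,0,0,8.5,0,0,0,0,8.5,0,0,0,0])

```text
time_s: 18.07
tcp_pos: [0.6574, 0.0548, 0.0367]
tool_rot: [0.994, 0.106, -0.001, -0.015]
contact_force: [-0.3, -0.7, -0.1]
width: 0.989
```

```bash
python3 - <<'E'
from h import *
o=st();snap('wrist','w13.png')
E
```

```text
t 18.07 tcp [657.4  54.8  36.7] yaw 0.212 jaw -1.358 zaxis [-0.005  0.03  -1.   ] F [-0.3 -0.7 -0.1] w 84.5 q [-0.11  0.57  1.47  0.03  1.1   1.23]
```

View pics/w13.png

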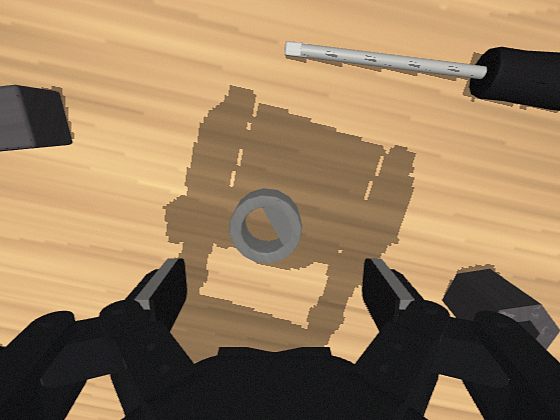

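move_arm(plan=[8.5,0.35,0.25,-0.8,0,8.5,0.35,0.25,-0.8,0,8.5,0.3,0.2,-0.8,0,8.5,0.1,0,-0.6,0,8.5,0,0,0,0,8.5,0,0,0,0])

```text
time_s: 18.62
tcp_pos: [0.6723, 0.0624, 0.0071]
tool_rot: [0.994, 0.106, 0.003, -0.014]
contact_force: [0.3, 1.3, -0.1]
width: 0.995
```

```bash
python3 - <<'E'
from h import *
o=st()
E
```

```text
t 18.62 tcp [672.3  62.4   7.1] yaw 0.212 jaw -1.358 zaxis [ 0.002  0.029 -1.   ] F [ 0.3  1.3 -0.1] w 85.0 q [-0.1   0.65  1.43  0.03  1.07  1.24]
```

move_arm(plan=[8.5,-0.3,0,-0.3,0,8.5,0,0,0,0,6,0,0,0,0,5,0,0,0,0,3,0,0,0,0,2,0,0,0,0,2,0,0,0,0,2,0,0,0,0,2,0,0,0,0])

```text
time_s: 19.37
tcp_pos: [0.6696, 0.0622, 0.0055]
tool_rot: [0.994, 0.106, 0.004, -0.014]
contact_force: [0.2, -0.3, -0.3]
width: 0.463
```

```bash
python3 - <<'E'
from h import *
o=st()
E
```

```text
t 19.37 tcp [669.6  62.2   5.5] yaw 0.212 jaw -1.358 zaxis [ 0.004  0.029 -1.   ] F [ 0.2 -0.3 -0.3] w 39.5 q [-0.1   0.64  1.44  0.03  1.06  1.24]
```

move_arm(plan=[2,0,0,1,0,2,0,0,2,0,2,0,0,2,0,2,0,0,2,0,2,0,0,2,0,2,-0.5,-1,2,0.04,2,-1,-2,1,0.07,2,-1.3,-2.5,0,0.08,2,-1.3,-2.5,0,0.08,2,-1.3,-2.5,0,0.08,2,-1.3,-2.5,0,0.08,2,-1.3,-2.5,0,0.08])

```text
time_s: 20.37
tcp_pos: [0.5861, -0.0927, 0.1379]
tool_rot: [0.93, 0.368, 0.001, -0.012]
contact_force: [0.4, 1.1, -1.0]
width: 0.464
```

```bash
python3 - <<'E'
from h import *
o=st()
E
```

```text
t 20.37 tcp [586.1 -92.7 137.9] yaw 0.754 jaw -0.816 zaxis [-0.007  0.024 -1.   ] F [ 0.4  1.1 -1. ] w 39.7 q [-0.37  0.3   1.62  0.02  1.23  0.44]
```

move_arm(plan=[2,-1.2,-2.5,0,0.07,2,-1.2,-2.5,0,0.07,2,-1.2,-2.5,0,0.07,2,-1.2,-2.5,0,0.07,2,-1.2,-2.5,0,0.07,2,-1.2,-2.5,0,0.06,2,-1,-2,0,0.05,2,-0.7,-1.3,0,0.03,2,-0.3,-0.6,0,0,2,0,0,0,0,2,0,0,0,0])

```text
time_s: 21.28
tcp_pos: [0.4862, -0.2955, 0.1459]
tool_rot: [0.806, 0.591, -0.001, -0.009]
contact_force: [0.8, -0.2, -0.5]
width: 0.46
```

```bash
python3 - <<'E'
from h import *
o=st()
E
```

```text
t 21.28 tcp [ 486.2 -295.5  145.9] yaw 1.265 jaw -0.306 zaxis [-0.012  0.013 -1.   ] F [ 0.8 -0.2 -0.5] w 39.3 q [-0.76  0.23  1.68  0.    1.24 -0.45]
```

move_arm(plan=[2,-0.2,-0.3,-1.2,0,2,-0.2,-0.3,-1.2,0,2,-0.2,-0.3,-1.2,0,2,-0.1,-0.3,-1.2,0,2,0,0,-0.8,0,2,0,0,-0.5,0,2,0,0,0,0,2,0,0,0,0,2,0,0,0,0])

```text
time_s: 22.03
tcp_pos: [0.4787, -0.3025, 0.0753]
tool_rot: [0.805, 0.593, -0.001, -0.012]
contact_force: [0.4, 0.6, -0.6]
width: 0.461
```

```bash
python3 - <<'E'
from h import *
o=st();s=snap('wrist','w14.png')
a=cv2.imread('pics/w14.png');cv2.imwrite('pics/w14c.png',cv2.resize(a[195:345,200:350],None,fx=4,fy=4,interpolation=cv2.INTER_CUBIC))
E
```

```text
t 22.03 tcp [ 478.7 -302.5   75.3] yaw 1.268 jaw -0.302 zaxis [-0.016  0.019 -1.   ] F [ 0.4  0.6 -0.6] w 39.3 q [-0.78  0.32  1.73  0.    1.11 -0.48]
```

View pics/w14c.png

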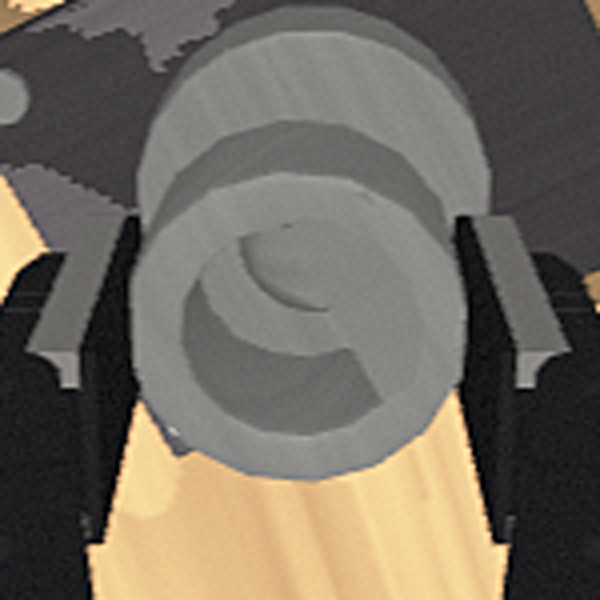

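```bash
python3 - <<'E'
from h import *
o=st();s=snap('wrist')
T=lambda x,y,z:ray(s,(200+x/4,195+y/4),z)
print(T(298,326,.0898),np.linalg.norm(T(130,326,.0898)-T(467,326,.0898)))
a,b=T(242,238,.0898),T(383,402,.0898)
n=b-a; print('yaw',np.arctan2(n[0],-n[1]),np.linalg.norm(n))
print('wide c',T(315,(30+0)/1,.032), T(140,200,.032),T(491,200,.032))
# predicted
print(proj(s,[.4793,-.3089,.032]),(np.array(proj(s,[.4793,-.3089,.032]))-[200,195])*4, (np.array(proj(s,[.4793,-.3089,.056]))-[200,195])*4)
E
```

```text
t 22.08 tcp [ 478.8 -302.7   75.5] yaw 1.268 jaw -0.302 zaxis [-0.015  0.018 -1.   ] F [ 0.4  0.4 -0.3] w 39.7 q [-0.78  0.32  1.73  0.    1.11 -0.48]
[ 0.47945878 -0.30332273  0.0898    ] 0.04044584225643434
yaw 0.3677455227300446 0.027353055456605806
wide c [ 0.48778795 -0.28229412  0.032     ] [ 0.45092579 -0.30185292  0.032     ] [ 0.50740557 -0.3189446   0.032     ]
[278.27769255 242.94736779] [313.11077018 191.78947115] [312.1933752  250.94876869]
```

```bash
python3 - <<'E'
import cv2,numpy as np
a=cv2.imread('pics/w14.png')[225:315,225:325]
g=cv2.resize(a,None,fx=6,fy=6,interpolation=cv2.INTER_CUBIC).astype(float)
g=np.clip((g-70)*3.2,0,255).astype(np.uint8)
cv2.imwrite('pics/w14d.png',g)
E
```

```text
(no output)
```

View pics/w14d.png

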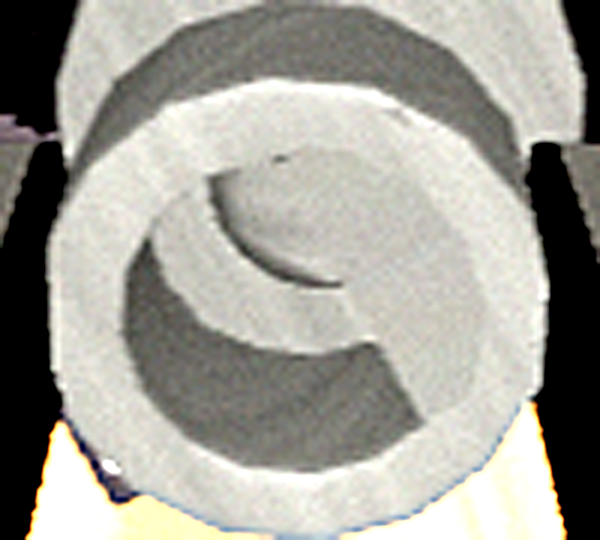

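```bash
python3 - <<'E'
from h import *
o=st();s=snap('wrist')
T=lambda x,y,z:ray(s,(225+x/6,225+y/6),z)
a,b=T(283,158,.0898),T(422,422,.0898)
n=b-a; print('yaw',np.arctan2(n[0],-n[1]),np.linalg.norm(n))
E
```

```text
t 22.13 tcp [ 479.  -302.9   75.8] yaw 1.268 jaw -0.302 zaxis [-0.015  0.018 -1.   ] F [ 0.8  0.4 -0.6] w 39.6 q [-0.78  0.32  1.73  0.    1.11 -0.48]
yaw 0.15384502589081428 0.025695338179833424
```

move_arm(plan=[2,0,-0.3,-0.2,0,2,0,-0.3,-0.2,0,2,0,0,0,0,2,0,0,0,0,2,0,0,0,0])

```text
time_s: 22.6
tcp_pos: [0.4802, -0.3109, 0.0736]
tool_rot: [0.806, 0.593, -0.0, -0.009]
contact_force: [0.1, -0.7, -0.2]
width: 0.463
```

```bash
python3 - <<'E'
from h import *
o=st()
E
```

```text
t 22.6 tcp [ 480.2 -310.9   73.6] yaw 1.268 jaw -0.302 zaxis [-0.012  0.015 -1.   ] F [ 0.1 -0.7 -0.2] w 39.5 q [-0.79  0.34  1.72  0.    1.11 -0.49]
```

Slightly over in y (2 mm); correct it during the descent.

move_arm(plan=[2,0,0.1,-0.8,0,2,0,0,-0.8,0,2,0,0,-0.6,0,2,0,0,0,0,2,0,0,0,0])

```text
time_s: 23.02
tcp_pos: [0.4796, -0.3088, 0.0503]
tool_rot: [0.805, 0.593, -0.001, -0.011]
contact_force: [0.8, -1.5, -1.0]
width: 0.461
```

```bash
python3 - <<'E'
from h import *
o=st()
E
```

```text
t 23.02 tcp [ 479.6 -308.8   50.3] yaw 1.269 jaw -0.302 zaxis [-0.014  0.017 -1.   ] F [ 0.8 -1.5 -1. ] w 39.4 q [-0.79  0.37  1.73  0.    1.07 -0.48]
```

move_arm(plan=[2,0,0,-0.6,0,2,0,0,-0.5,0,2,0,0,0,0,3.5,0,0,0,0,4.3,0,0,0,0,5.5,0,0,0,0,8.5,0,0,0,0,8.5,0,0,0,0,8.5,0,0,0,0])

```text
time_s: 23.77
tcp_pos: [0.4802, -0.3095, 0.038]
tool_rot: [0.805, 0.593, -0.0, -0.01]
contact_force: [-0.1, -0.4, 0.1]
width: 0.992
```

```bash
python3 - <<'E'
from h import *
o=st();snap('wrist','w15.png')
E
```

```text
t 23.77 tcp [ 480.2 -309.5   38. ] yaw 1.269 jaw -0.302 zaxis [-0.013  0.016 -1.   ] F [-0.1 -0.4  0.1] w 84.7 q [-0.79  0.39  1.73  0.    1.04 -0.48]
```

View pics/w15.png

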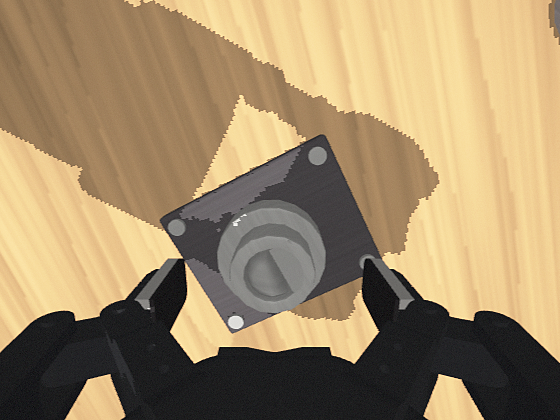

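move_arm(plan=[8.5,0,0,1.5,0,8.5,0,0,2,0,8.5,0,0,2,0,8.5,0,0,2,0,8.5,0.5,1,2,0,8.5,1,2,1.5,0,8.5,1.7,2.5,0,0,8.5,1.7,2.5,0,0,8.5,1.7,2.5,0,0,8.5,1.7,2.5,0,0,8.5,1.7,2.5,0,0,8.5,1.7,2.5,0,0])

```text
time_s: 24.82
tcp_pos: [0.5986, -0.1269, 0.1564]
tool_rot: [0.809, 0.588, 0.0, -0.007]
contact_force: [0.3, -0.4, -0.0]
width: 0.996
```

```bash
python3 - <<'E'
from h import *
o=st()
s=snap('side','s16.png')
a=cv2.imread('pics/s16.png');cv2.imwrite('pics/s16c.png',cv2.resize(a[80:180,290:390],None,fx=6,fy=6,interpolation=cv2.INTER_CUBIC))
E
```

```text
t 24.82 tcp [ 598.6 -126.9  156.4] yaw 1.258 jaw -0.313 zaxis [-0.008  0.012 -1.   ] F [ 0.3 -0.4 -0. ] w 85.1 q [-0.41  0.32  1.55  0.01  1.28 -0.1 ]
```

View pics/s16c.png

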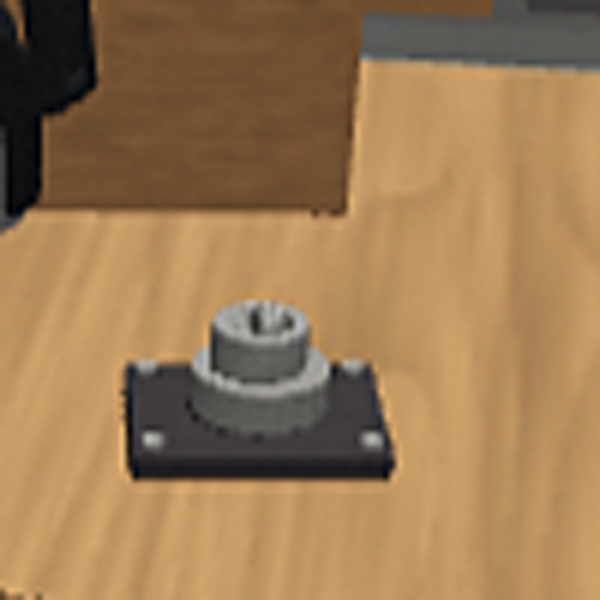

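move_arm(plan=[8.5,1.5,1,0,0,8.5,1.2,0.6,0,0,8.5,0.7,0.3,0,0,8.5,0.3,0,0,0,8.5,0,0,0,0,8.5,0,0,0,0,8.5,0,0,0,0])

```text
time_s: 25.45
tcp_pos: [0.6395, -0.1001, 0.1563]
tool_rot: [0.806, 0.592, 0.002, -0.008]
contact_force: [0.3, 1.0, 0.0]
width: 0.994
```

```bash
python3 - <<'E'
from h import *
o=st();s=snap('wrist','w17.png')
p=proj(s,[.650,-.083,.04]);print(p)
a=cv2.imread('pics/w17.png');u,v=map(int,p);u=min(max(u,50),510);v=max(v,50)
print(u-50,v-50);cv2.imwrite('pics/w17c.png',cv2.resize(a[v-50:v+50,u-50:u+50],None,fx=6,fy=6,interpolation=cv2.INTER_CUBIC))
E
```

```text
t 25.45 tcp [ 639.5 -100.1  156.3] yaw 1.266 jaw -0.305 zaxis [-0.007  0.015 -1.   ] F [0.3 1.  0. ] w 84.9 q [-0.35  0.41  1.44  0.01  1.3  -0.05]
[280.54146304 185.92769812]
230 135
```

View pics/w17c.png

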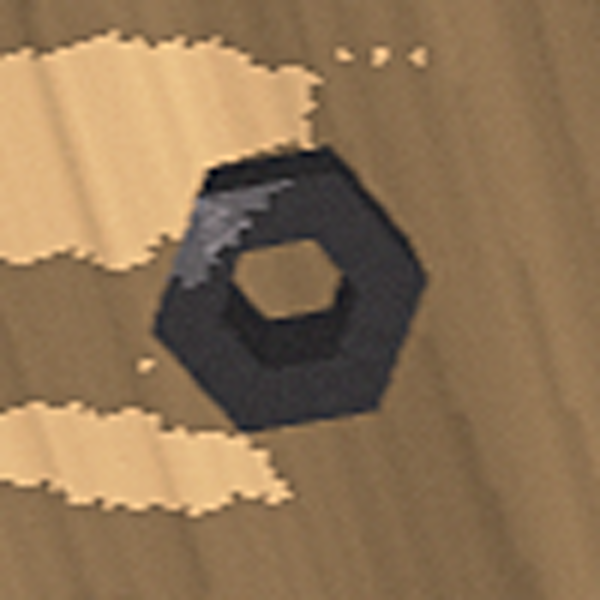

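```bash
python3 - <<'E'
from h import *
s=snap('wrist')
V=[(155,328),(245,430),(380,408),(428,278),(338,176),(203,195)]
W=np.array([ray(s,(230+x/6,135+y/6),.04)[:2] for x,y in V]);c=W.mean(0)
d=W-c;print(c,np.hypot(*d.T)); an=np.arctan2(d[:,1],d[:,0]);print(np.degrees(an))
m=np.angle(np.mean(np.exp(6j*an)))/6;print('flat normal mod60:',np.degrees(m)+30, [round(m+np.pi/6+k*np.pi/3,3) for k in range(-3,3)])
s=snap('top');
a=cv2.imread('pics/top0.png');cv2.imwrite('pics/blk.png',cv2.resize(a[200:265,120:215],None,fx=7,fy=7,interpolation=cv2.INTER_CUBIC))
E
```

```text
[ 0.64831733 -0.08235905] [0.02050612 0.02040916 0.0206226  0.02038418 0.01989403 0.02053686]
[ 172.83560344 -127.18977278  -67.24691937   -6.44205438   53.02537988
  111.46311543]
flat normal mod60: 22.741354517992583 [np.float64(-2.745), np.float64(-1.697), np.float64(-0.65), np.float64(0.397), np.float64(1.444), np.float64(2.491)]
```

View pics/blk.png

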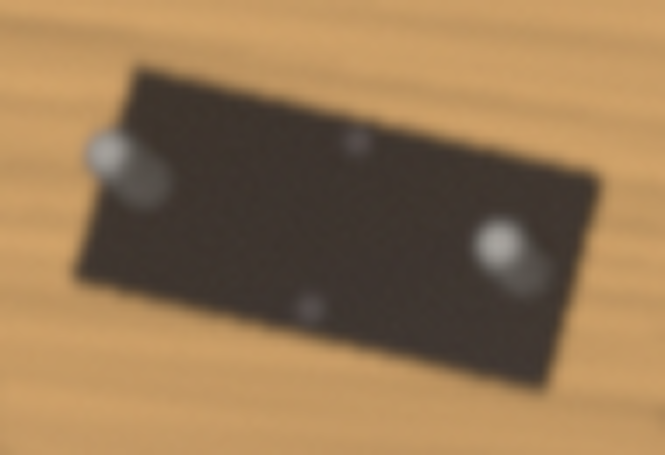

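```bash
python3 - <<'E'
from h import *
s=snap('top')
uv=[(120+x/7,200+y/7) for x,y in [(137,66),(602,177),(547,390),(76,278)]]
P=[(.035,.075,.01),(.035,-.075,.01),(-.035,-.075,.01),(-.035,.075,.01)]
fit(s,P,uv,[.497,.259,-.2])
uv=[(120+x/7,200+y/7) for x,y in [(110,153),(500,241)]]
fit(s,[(0,.06,.055),(0,-.06,.055)],uv,[.497,.259,-.2])
E
```

```text
fit [ 0.4963  0.2577 -0.1204] res px [ 0.  -0.4  0.6 -0.6 -0.1  0.5 -0.6  0.4]
fit [ 0.497   0.2585 -0.1119] res px [-0.3 -0.1  0.3  0.1]
```

move_arm(plan=[8.5,0.1,0.2,-1,-0.06,8.5,0.1,0.2,-1.3,-0.08,8.5,0.1,0.2,-1.3,-0.08,8.5,0.1,0.2,-1.3,-0.07,8.5,0.1,0.2,-1.3,-0.05,8.5,0.1,0.2,-1.3,0,8.5,0.1,0.2,-1.2,0,8.5,0,0.1,-0.5,0,8.5,0,0,0,0,8.5,0,0,0,0,8.5,0,0,0,0])

```text
time_s: 26.57
tcp_pos: [0.6466, -0.0866, 0.0623]
tool_rot: [0.898, 0.44, 0.004, -0.005]
contact_force: [-1.4, 1.2, 0.5]
width: 0.995
```

```bash
python3 - <<'E'
from h import *
o=st();s=snap('wrist','w18.png')
E
```

```text
t 26.57 tcp [646.6 -86.6  62.3] yaw 0.912 jaw -0.659 zaxis [ 0.002  0.013 -1.   ] F [-1.4  1.2  0.5] w 84.9 q [-0.32  0.52  1.49  0.01  1.13  0.33]
```

View pics/w18.png

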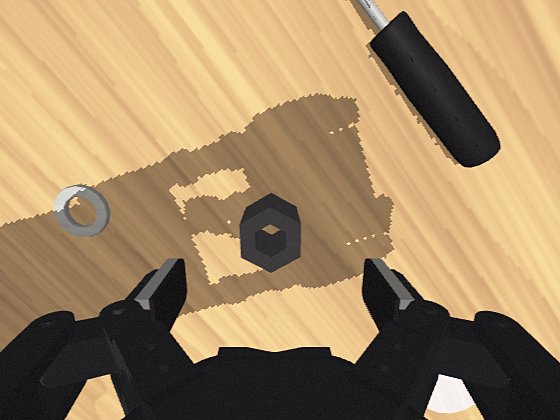

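move_arm(plan=[8.5,0,0.2,-1,0,8.5,0,0.2,-1,0,8.5,0,0.1,-1,0,8.5,0,0,-1,0,8.5,0,0,-0.7,0,8.5,0,0,0,0,8.5,0,0,0,0])

```text
time_s: 27.2
tcp_pos: [0.6474, -0.0814, 0.0117]
tool_rot: [0.898, 0.44, 0.005, -0.004]
contact_force: [0.1, 0.4, -0.0]
width: 0.995
```

```bash
python3 - <<'E'
from h import *
o=st()
E
```

```text
t 27.2 tcp [647.4 -81.4  11.7] yaw 0.912 jaw -0.658 zaxis [ 0.004  0.012 -1.   ] F [ 0.1  0.4 -0. ] w 84.9 q [-0.32  0.59  1.5   0.01  1.05  0.34]
```

Well placed; close and lift.

move_arm(plan=[7,0,0,0,0,5,0,0,0,0,3,0,0,0,0,1,0,0,0,0,1,0,0,0,0,1,0,0,0,0,1,0,0,0,0,1,0,0,0,0])

```text
time_s: 27.87
tcp_pos: [0.6481, -0.0818, 0.0128]
tool_rot: [0.898, 0.44, 0.005, -0.004]
contact_force: [-0.7, -0.4, -1.1]
width: 0.41
```

```bash
python3 - <<'E'
from h import *
o=st()
E
```

```text
t 27.87 tcp [648.1 -81.8  12.8] yaw 0.912 jaw -0.659 zaxis [ 0.006  0.011 -1.   ] F [-0.7 -0.4 -1.1] w 35.0 q [-0.32  0.59  1.5   0.01  1.05  0.34]
```

move_arm(plan=[1,0,0,1,0,1,0,0,2,0,1,0,0,2,0,1,0,0,2,0,1,-0.5,1,2,0.04,1,-0.8,2,1,0.06,1,-1,2.3,0,0.06,1,-1,2.3,0,0.06,1,-1,2.3,0,0.06,1,-1,2.3,0,0.06,1,-1,2.3,0,0.06,1,-1,2.3,0,0.06])

```text
time_s: 28.87
tcp_pos: [0.5724, 0.0875, 0.1245]
tool_rot: [0.77, 0.638, 0.005, -0.002]
contact_force: [0.1, 0.6, -2.0]
width: 0.413
```

```bash
python3 - <<'E'
from h import *
o=st()
E
```

```text
t 28.87 tcp [572.4  87.5 124.5] yaw 1.385 jaw -0.186 zaxis [ 0.006  0.01  -1.   ] F [ 0.1  0.6 -2. ] w 35.2 q [-0.06  0.27  1.69  0.01  1.18  0.12]
```

move_arm(plan=[1,-1,2.3,0,0.03,1,-1,2.3,0,0.01,1,-1,2.3,0,0,1,-1,2.3,0,0,1,-1,2.2,0,0,1,-0.8,1.8,0,0,1,-0.5,1.2,0,0,1,-0.3,0.6,0,0,1,0,0,0,0,1,0,0,0,0,1,0,0,0,0])

```text
time_s: 29.78
tcp_pos: [0.4999, 0.2485, 0.1314]
tool_rot: [0.753, 0.658, 0.008, -0.001]
contact_force: [0.1, 0.2, -1.5]
width: 0.411
```

```bash
python3 - <<'E'
from h import *
o=st();s=snap('wrist','w19.png')
E
```

```text
t 29.78 tcp [499.9 248.5 131.4] yaw 1.435 jaw -0.135 zaxis [ 0.01   0.012 -1.   ] F [ 0.1  0.2 -1.5] w 35.1 q [0.24 0.2  1.75 0.01 1.17 0.37]
```

View pics/w19.png

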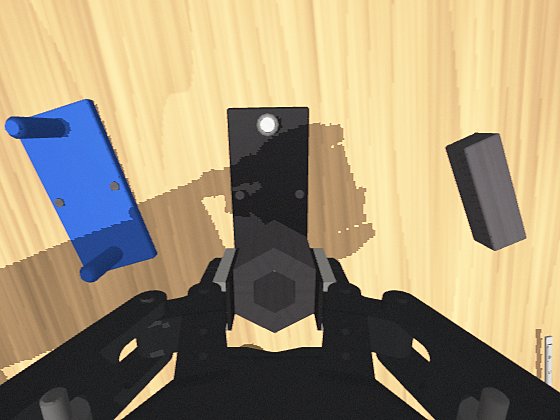

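```bash
python3 - <<'E'
from h import *
s=snap('wrist')
a,b=ray(s,(239.5,195.5),.01),ray(s,(299.5,194.5),.01);print(a,b,(a+b)/2,np.linalg.norm(a-b))
n=b-a;print(np.arctan2(n[1],n[0]))
fit(s,[(-.035,.075,.01),(.035,.075,.01),(0,.06,.055)],[(228,108),(309,107),(267,124)],[.497,.258,-.12])
E
```

```text
[0.47180423 0.2620196  0.01      ] [0.52595315 0.25547207 0.01      ] [0.49887869 0.25874584 0.01      ] 0.0545433324944595
-0.12033291864760115
fit [ 0.4987  0.2595 -0.1268] res px [-1.5 -0.6  0.6 -0.3  0.8  0.8]
```

move_arm(plan=[1,0,0.2,-1,0.01,1,0,0.3,-1.3,0,1,0,0.3,-1.3,0,1,0,0.3,-1.3,0,1,0,0.2,-1.3,0,1,0,0,-1,0,1,0,0,-0.5,0,1,0,0,0,0,1,0,0,0,0,1,0,0,0,0])

```text
time_s: 30.72
tcp_pos: [0.5021, 0.2569, 0.047]
tool_rot: [0.752, 0.659, 0.007, -0.001]
contact_force: [-0.3, 0.8, -1.8]
width: 0.413
```

```bash
python3 - <<'E'
from h import *
o=st();s=snap('wrist','w20.png')
E
```

```text
t 30.72 tcp [502.1 256.9  47. ] yaw 1.44 jaw -0.131 zaxis [ 0.009  0.011 -1.   ] F [-0.3  0.8 -1.8] w 35.3 q [0.25 0.34 1.78 0.01 1.01 0.38]
```

View pics/w20.png

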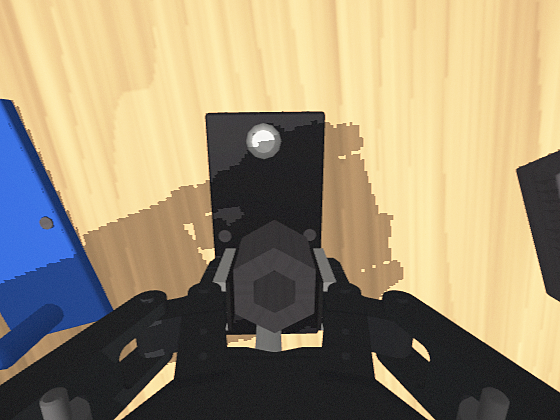

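move_arm(plan=[1,-0.2,0.1,-0.7,0,1,-0.2,0.1,-0.7,0,1,0,0,-0.5,0,1,0,0,0,0,1,0,0,0,0])

```text
time_s: 31.18
tcp_pos: [0.4995, 0.2596, 0.0285]
tool_rot: [0.752, 0.66, 0.009, 0.0]
contact_force: [-0.3, -0.7, -2.4]
width: 0.408
```

```bash
python3 - <<'E'
from h import *
o=st();s=snap('wrist','w21.png')
print(proj(s,[.498,.2586,.05]))
a=cv2.imread('pics/w21.png');cv2.imwrite('pics/w21c.png',cv2.resize(a[90:360,180:360],None,fx=2.2,fy=2.2))
E
```

```text
t 31.18 tcp [499.5 259.6  28.5] yaw 1.441 jaw -0.13 zaxis [ 0.014  0.012 -1.   ] F [-0.3 -0.7 -2.4] w 34.9 q [0.26 0.36 1.79 0.01 0.97 0.39]
[270.95828084 285.29545471]
```

View pics/w21c.png

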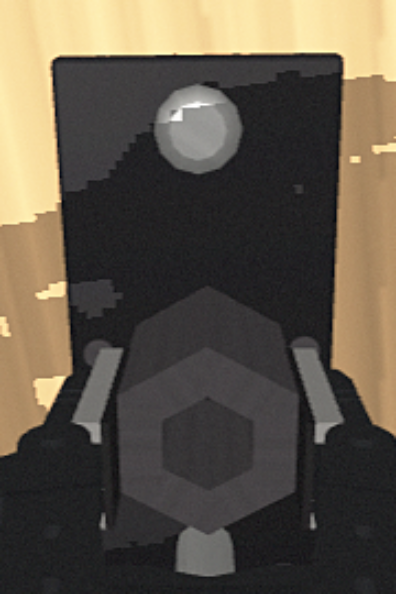

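move_arm(plan=[1,-0.15,0,-0.4,0,1,0,0,0,0,1,0,0,0,0])

```text
time_s: 31.48
tcp_pos: [0.4981, 0.2597, 0.0244]
tool_rot: [0.752, 0.66, 0.01, 0.0]
contact_force: [0.4, -1.1, -2.1]
width: 0.412
```

```bash
python3 - <<'E'
from h import *
o=st()
E
```

```text
t 31.48 tcp [498.1 259.7  24.4] yaw 1.441 jaw -0.13 zaxis [ 0.015  0.012 -1.   ] F [ 0.4 -1.1 -2.1] w 35.2 q [0.26 0.37 1.79 0.01 0.96 0.39]
```

move_arm(plan=[1,0,0,-0.15,0,1,0,0,0,0,3.2,0,0,0,0,3.7,0,0,0,0,4.5,0,0,0,0,6.5,0,0,0,0,8.5,0,0,0,0,8.5,0,0,0,0,8.5,0,0,0,0])

```text
time_s: 32.23
tcp_pos: [0.5003, 0.2602, 0.025]
tool_rot: [0.752, 0.66, 0.012, 0.001]
contact_force: [-0.2, -1.2, 0.3]
width: 0.996
```

```bash
python3 - <<'E'
from h import *
o=st();s=snap('wrist','w22.png')
E
```

```text
t 32.23 tcp [500.3 260.2  25. ] yaw 1.441 jaw -0.13 zaxis [ 0.019  0.013 -1.   ] F [-0.2 -1.2  0.3] w 85.0 q [0.26 0.37 1.79 0.01 0.96 0.39]
```

View pics/w22.png

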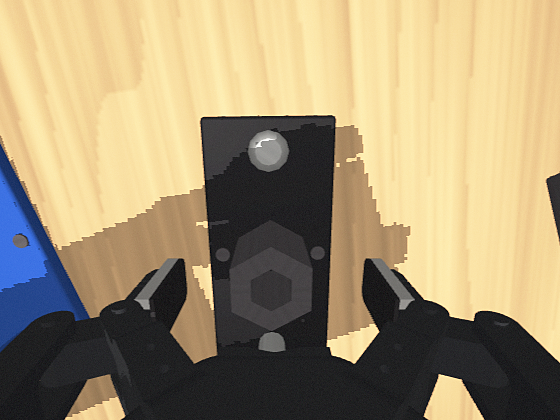

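move_arm(plan=[8.5,0,0,1.5,0,8.5,0,0,2,0,8.5,0,0,2,0,8.5,0,0,2,0,8.5,0,0,2,0,8.5,-0.4,-1.5,2,0,8.5,-0.7,-2.5,0.5,0,8.5,-0.7,-2.7,0,0,8.5,-0.7,-2.7,0,0,8.5,-0.7,-2.7,0,0,8.5,-0.7,-2.7,0,0,8.5,-0.7,-2,0,0])

```text
time_s: 33.28
tcp_pos: [0.4517, 0.089, 0.1518]
tool_rot: [0.749, 0.662, 0.013, 0.003]
contact_force: [0.4, 0.7, -0.1]
width: 0.998
```

```bash
python3 - <<'E'
from h import *
o=st()
E
```

```text
t 33.28 tcp [451.7  89.  151.8] yaw 1.449 jaw -0.123 zaxis [ 0.023  0.013 -1.   ] F [ 0.4  0.7 -0.1] w 85.2 q [-0.08 -0.09  2.01  0.02  1.19  0.04]
```

move_arm(plan=[8.5,0,-1.2,0,0,8.5,0,-0.7,0,0,8.5,0,-0.3,0,0,8.5,0,0,0,0,8.5,0,0,0,0,8.5,0,0,0,0])

```text
time_s: 33.78
tcp_pos: [0.4509, 0.0636, 0.1521]
tool_rot: [0.75, 0.661, 0.013, 0.003]
contact_force: [-0.0, 0.5, 0.0]
width: 0.991
```

```bash
python3 - <<'E'
from h import *
o=st();s=snap('wrist','w23.png')
p=proj(s,[.447,.077,.03]);print(p)
a=cv2.imread('pics/w23.png');u,v=map(int,p)
print(u-50,v-50);cv2.imwrite('pics/w23c.png',cv2.resize(a[v-50:v+50,u-50:u+50],None,fx=6,fy=6,interpolation=cv2.INTER_CUBIC))
s=snap('side','s23.png')
E
```

```text
t 33.78 tcp [450.9  63.6 152.1] yaw 1.444 jaw -0.127 zaxis [ 0.024  0.013 -1.   ] F [-0.   0.5  0. ] w 84.7 q [-0.14 -0.1   2.03  0.02  1.2  -0.02]
[264.45053766 192.40849265]
214 142
```

View pics/w23c.png

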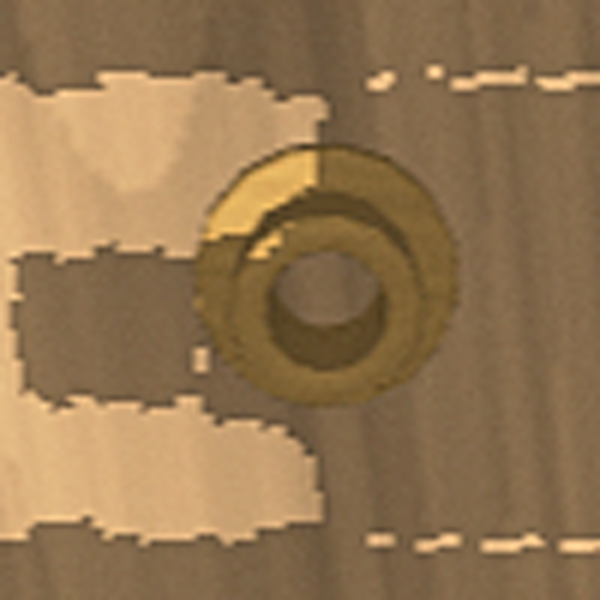

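View pics/s23.png

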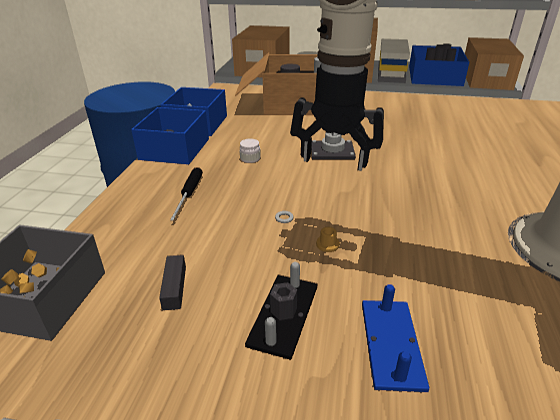

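```bash
python3 - <<'E'
from h import *
s=snap('wrist')
T=lambda x,y,z:ray(s,(214+x/6,142+y/6),z)
print(T(326,274,.006),T(329,295,.033)); st()
E
```

```text
[0.45050864 0.07648748 0.006     ] [0.45107842 0.07830227 0.033     ]
t 33.93 tcp [450.8  63.6 152.1] yaw 1.444 jaw -0.127 zaxis [ 0.024  0.013 -1.   ] F [-0.2 -0.7  0.5] w 84.9 q [-0.14 -0.1   2.03  0.02  1.2  -0.02]
```

move_arm(plan=[8.5,0,0.2,-1,0,8.5,0,0.2,-1.5,0,8.5,0,0.2,-1.5,0,8.5,0,0.2,-1.5,0,8.5,0,0.2,-1.5,0,8.5,0,0.2,-1.3,0,8.5,0,0.1,-0.8,0,8.5,0,0,0,0,8.5,0,0,0,0,8.5,0,0,0,0])

```text
time_s: 34.77
tcp_pos: [0.4491, 0.0809, 0.0531]
tool_rot: [0.749, 0.663, 0.013, 0.002]
contact_force: [1.0, 0.3, -0.7]
width: 0.996
```

```bash
python3 - <<'E'
from h import *
o=st();s=snap('wrist','w24.png')
E
```

```text
t 34.77 tcp [449.1  80.9  53.1] yaw 1.449 jaw -0.122 zaxis [ 0.023  0.013 -1.   ] F [ 1.   0.3 -0.7] w 85.1 q [-0.1   0.06  2.09  0.02  0.97  0.01]
```

View pics/w24.png

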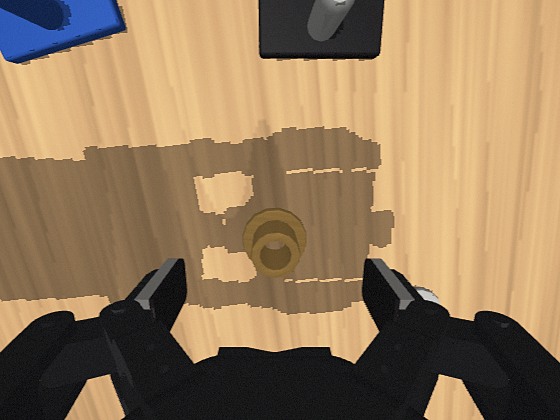

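move_arm(plan=[8.5,0,-0.1,-1,0,8.5,0,-0.1,-1,0,8.5,0,-0.1,-1,0,8.5,0,0,-0.9,0,8.5,0,0,0,0,8.5,0,0,0,0])

```text
time_s: 35.32
tcp_pos: [0.4519, 0.0768, 0.0129]
tool_rot: [0.749, 0.662, 0.015, 0.005]
contact_force: [-0.1, -0.6, 0.4]
width: 0.992
```

```bash
python3 - <<'E'
from h import *
o=st()
E
```

```text
t 35.32 tcp [451.9  76.8  12.9] yaw 1.448 jaw -0.123 zaxis [ 0.029  0.013 -0.999] F [-0.1 -0.6  0.4] w 84.7 q [-0.11  0.15  2.1   0.02  0.87  0.  ]
```

move_arm(plan=[7,0,0,0,0,5,0,0,0,0,3,0,0,0,0,1,0,0,0,0,1,0,0,0,0,1,0,0,0,0,1,0,0,0,0,1,0,0,0,0])

```text
time_s: 35.98
tcp_pos: [0.4526, 0.0768, 0.0142]
tool_rot: [0.749, 0.662, 0.016, 0.006]
contact_force: [-0.2, -0.2, -1.6]
width: 0.324
```

```bash
python3 - <<'E'
from h import *
o=st()
E
```

```text
t 35.98 tcp [452.6  76.8  14.2] yaw 1.449 jaw -0.123 zaxis [ 0.031  0.013 -0.999] F [-0.2 -0.2 -1.6] w 27.7 q [-0.11  0.15  2.1   0.02  0.87  0.  ]
```

move_arm(plan=[1,0,0,1,0,1,0,0,2,0,1,0,0,2,0,1,0,0,2,0,1,0,0,2,0,1,0,0,2,0,1,0,0,2,0,1,0,0,0,0,1,0,0,0,0])

```text
time_s: 36.73
tcp_pos: [0.4484, 0.0773, 0.152]
tool_rot: [0.749, 0.662, 0.014, 0.004]
contact_force: [-0.4, -0.1, -2.1]
width: 0.332
```

```bash
python3 - <<'E'
from h import *
o=st();s=snap('wrist','w25.png')
E
```

```text
t 36.73 tcp [448.4  77.3 152. ] yaw 1.449 jaw -0.123 zaxis [ 0.027  0.013 -1.   ] F [-0.4 -0.1 -2.1] w 28.3 q [-0.11 -0.11  2.03  0.02  1.19  0.01]
```

View pics/w25.png

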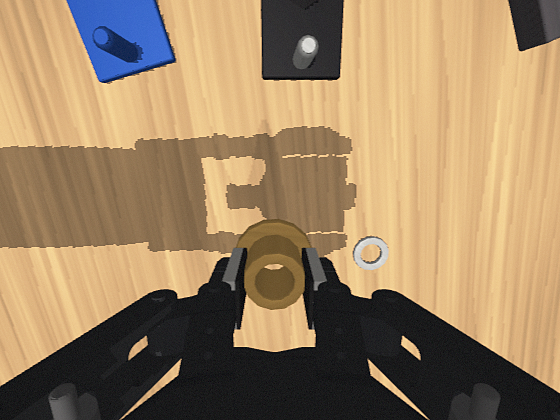

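move_arm(plan=[1,0.3,1,0,0,1,0.5,1.8,0,0,1,0.7,2.2,0,0,1,0.7,2.2,0,0,1,0.7,2.2,0,0,1,0.7,2.2,0,0,1,0.6,2,0,0,1,0.4,1.4,0,0,1,0.2,0.7,0,0,1,0,0.2,0,0,1,0,0,0,0,1,0,0,0,0])

```text
time_s: 37.78
tcp_pos: [0.4869, 0.2483, 0.1323]
tool_rot: [0.75, 0.662, 0.002, -0.005]
contact_force: [-0.4, -0.4, -2.0]
width: 0.328
```

```bash
python3 - <<'E'
from h import *
o=st();s=snap('wrist','w26.png')
p=proj(s,[.499,.259,.05]);print(p)
E
```

```text
t 37.78 tcp [486.9 248.3 132.3] yaw 1.446 jaw -0.125 zaxis [-0.004  0.01  -1.   ] F [-0.4 -0.4 -2. ] w 28.0 q [0.24 0.18 1.77 0.01 1.19 0.37]
[287.75846939 202.78215846]
```

View pics/w26.png

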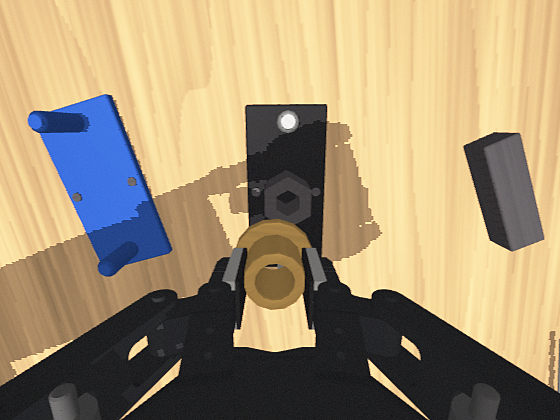

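```bash
python3 - <<'E'
import cv2,numpy as np
a=cv2.imread('pics/w26.png')[165:310,215:345]
g=cv2.resize(a,None,fx=5,fy=5,interpolation=cv2.INTER_CUBIC).astype(float)
g=np.clip(g*1.8,0,255).astype(np.uint8);cv2.imwrite('pics/w26c.png',g[:600])
cv2.imwrite('pics/w26d.png',g[125:725])
E
```

```text
(no output)
```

View pics/w26c.png

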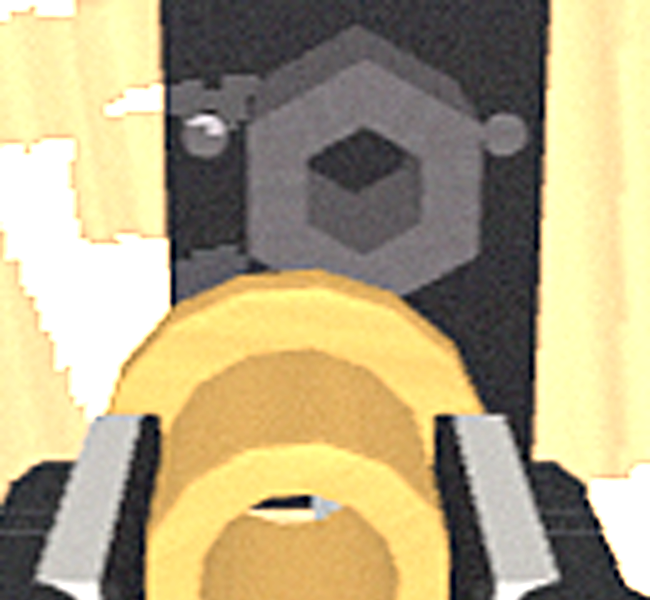

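```bash
python3 - <<'E'
from h import *
s=snap('wrist')
print(ray(s,(287.8,203.2),.05),ray(s,(274.5,281),.151));st()
E
```

```text
[0.49886507 0.2584287  0.05      ] [0.48733994 0.24758407 0.151     ]
t 37.88 tcp [487.1 247.9 132.6] yaw 1.445 jaw -0.126 zaxis [-0.003  0.01  -1.   ] F [-0.2  0.4 -1.8] w 27.9 q [0.24 0.18 1.77 0.01 1.19 0.37]
```

move_arm(plan=[1,0.3,0.3,-0.7,0,1,0.3,0.3,-0.9,0,1,0.3,0.3,-0.9,0,1,0.2,0.2,-0.9,0,1,0,0,-0.6,0,1,0,0,0,0,1,0,0,0,0,1,0,0,0,0])

```text
time_s: 38.55
tcp_pos: [0.4988, 0.2574, 0.0871]
tool_rot: [0.751, 0.66, 0.001, -0.005]
contact_force: [-0.2, -0.1, -2.7]
width: 0.327
```

```bash
python3 - <<'E'
from h import *
o=st();s=snap('wrist','w27.png')
E
```

```text
t 38.55 tcp [498.8 257.4  87.1] yaw 1.441 jaw -0.13 zaxis [-0.005  0.009 -1.   ] F [-0.2 -0.1 -2.7] w 27.9 q [0.26 0.28 1.76 0.01 1.11 0.38]
```

View pics/w27.png

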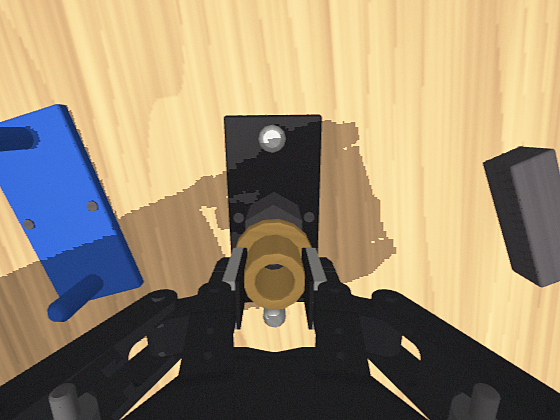

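Aligned. Down ~2 cm in small steps.

move_arm(plan=[1,0,0,-0.6,0,1,0,0,-0.6,0,1,0,0,-0.5,0,1,0,0,0,0,1,0,0,0,0])

```text
time_s: 39.02
tcp_pos: [0.4996, 0.2576, 0.0698]
tool_rot: [0.751, 0.66, 0.002, -0.004]
contact_force: [-0.2, 0.2, -0.6]
width: 0.326
```

```bash
python3 - <<'E'
from h import *
o=st()
s=snap('side','s28.png')
a=cv2.imread('pics/s28.png');cv2.imwrite('pics/s28c.png',cv2.resize(a[230:360,220:350],None,fx=4.6,fy=4.6,interpolation=cv2.INTER_CUBIC))
E
```

```text
t 39.02 tcp [499.6 257.6  69.8] yaw 1.441 jaw -0.13 zaxis [-0.002  0.01  -1.   ] F [-0.2  0.2 -0.6] w 27.8 q [0.26 0.3  1.77 0.01 1.07 0.38]
```

View pics/s28c.png

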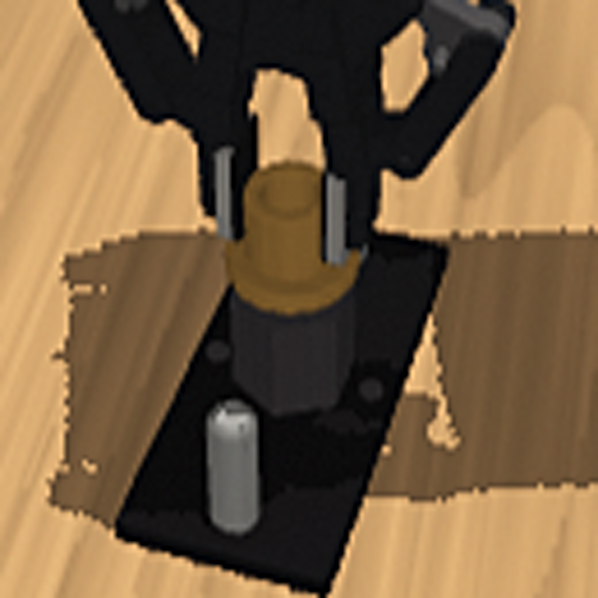

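move_arm(plan=[1,0,0,-0.3,0,1,0,0,0,0,1,0,0,0,0])

```text
time_s: 39.32
tcp_pos: [0.4998, 0.2577, 0.0668]
tool_rot: [0.751, 0.66, 0.003, -0.004]
contact_force: [-0.2, 0.2, -2.6]
width: 0.327
```

```bash
python3 - <<'E'
from h import *
o=st()
E
```

```text
t 39.32 tcp [499.8 257.7  66.8] yaw 1.441 jaw -0.13 zaxis [-0.002  0.01  -1.   ] F [-0.2  0.2 -2.6] w 28.0 q [0.26 0.31 1.77 0.01 1.06 0.38]
```

No contact yet. 2.5 mm more; shift −1 mm x, +0.7 mm y to centre.

move_arm(plan=[1,-0.1,0.08,-0.2,0,1,0,0,-0.05,0,1,0,0,0,0])

```text
time_s: 39.57
tcp_pos: [0.499, 0.2587, 0.0645]
tool_rot: [0.751, 0.66, 0.003, -0.004]
contact_force: [1.2, -0.6, -1.1]
width: 0.327
```

```bash
python3 - <<'E'
from h import *
o=st()
E
```

```text
t 39.57 tcp [499.  258.7  64.5] yaw 1.441 jaw -0.13 zaxis [-0.001  0.01  -1.   ] F [ 1.2 -0.6 -1.1] w 27.9 q [0.26 0.31 1.77 0.01 1.06 0.38]
```

Release and raise straight.

move_arm(plan=[2.6,0,0,-0.05,0,3,0,0,0,0,3.4,0,0,0,0,4,0,0,0,0,5.5,0,0,0,0,8.5,0,0,0,0,8.5,0,0,0,0,8.5,0,0,0,0,8.5,0,0,0,0])

```text
time_s: 40.32
tcp_pos: [0.5009, 0.2592, 0.066]
tool_rot: [0.751, 0.66, 0.005, -0.003]
contact_force: [-0.4, 0.2, 0.8]
width: 0.99
```

```bash
python3 - <<'E'
from h import *
o=st();s=snap('wrist','w29.png')
E
```

```text
t 40.32 tcp [500.9 259.2  66. ] yaw 1.441 jaw -0.13 zaxis [ 0.003  0.011 -1.   ] F [-0.4  0.2  0.8] w 84.5 q [0.26 0.31 1.77 0.01 1.06 0.38]
```

View pics/w29.png

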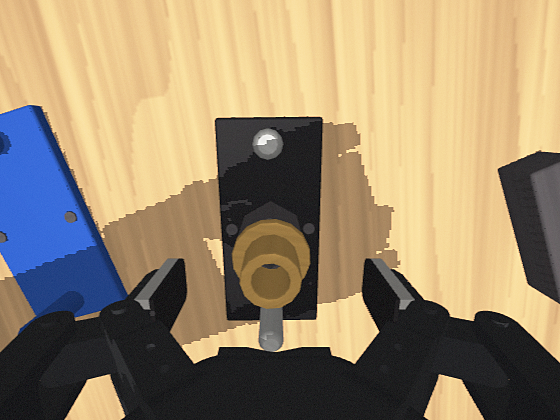

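move_arm(plan=[8.5,0,0,1,0,8.5,0,0,2,0,8.5,0,0,2,0,8.5,0,0,2,0,8.5,0,0,2,0,8.5,0,-1,2,0,8.5,0,-1.5,1,0,8.5,0,-1.5,0,0,8.5,0,-1,0,0,8.5,0,0,0,0,8.5,0,0,0,0])

```text
time_s: 41.28
tcp_pos: [0.4997, 0.2075, 0.1986]
tool_rot: [0.751, 0.66, 0.006, -0.002]
contact_force: [-0.1, 0.1, 0.5]
width: 0.998
```

```bash
python3 - <<'E'
from h import *
o=st();snap('wrist','w30.png');s=snap('side','s30.png')
a=cv2.imread('pics/s30.png');l=cv2.resize(a[230:360,220:350],None,fx=3,fy=3,interpolation=cv2.INTER_CUBIC)
r=cv2.resize(a[85:175,290:380],(390,390),interpolation=cv2.INTER_CUBIC)
cv2.imwrite('pics/s30c.png',np.hstack([l,r]))
b=cv2.imread('pics/w30.png');s=snap('wrist');p=proj(s,[.4989,.2584,.05]).astype(int);print(p)
y0=max(p[1]-50,0);cv2.imwrite('pics/w30c.png',cv2.resize(b[y0:y0+100,p[0]-50:p[0]+50],None,fx=6,fy=6,interpolation=cv2.INTER_CUBIC));print(p[0]-50,y0)
E
```

```text
t 41.28 tcp [499.7 207.5 198.6] yaw 1.442 jaw -0.128 zaxis [ 0.007  0.012 -1.   ] F [-0.1  0.1  0.5] w 85.2 q [0.16 0.09 1.74 0.01 1.3  0.29]
[265 148]
215 98
```

View pics/s30c.png

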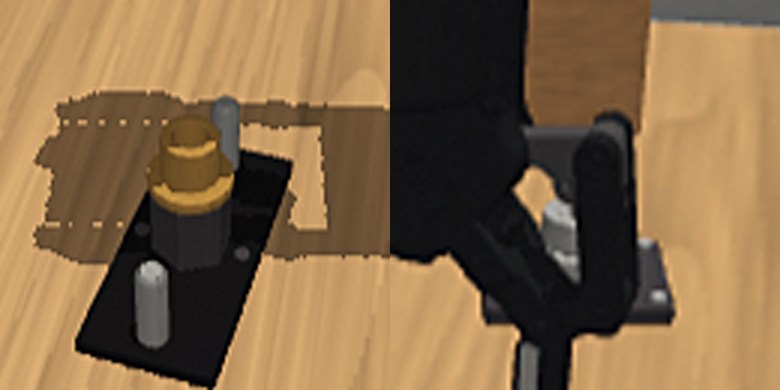

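View pics/w30c.png

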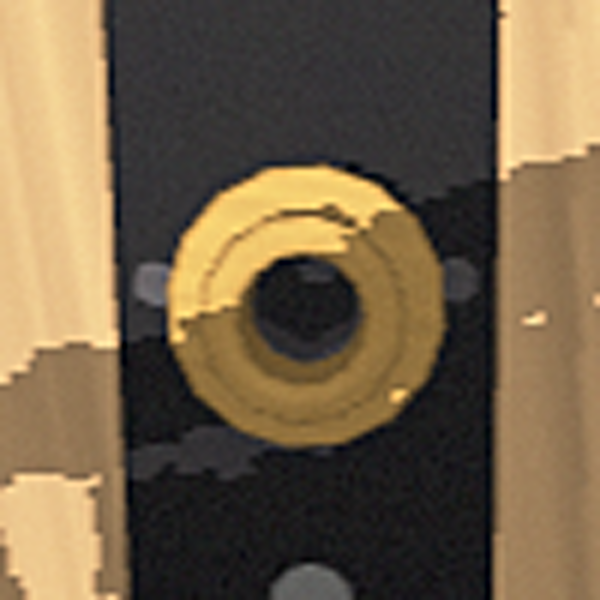

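```bash
python3 - <<'E'
from h import *
s=snap('wrist');print(ray(s,(215+307/6,98+306/6),.056))
s=snap('top','t31.png')
a=cv2.imread('pics/t31.png');cv2.imwrite('pics/t31c.png',cv2.resize(a[100:330,100:480],None,fx=2,fy=2,interpolation=cv2.INTER_CUBIC))
E
```

```text
[0.49932112 0.25828022 0.056     ]
```

View pics/t31c.png

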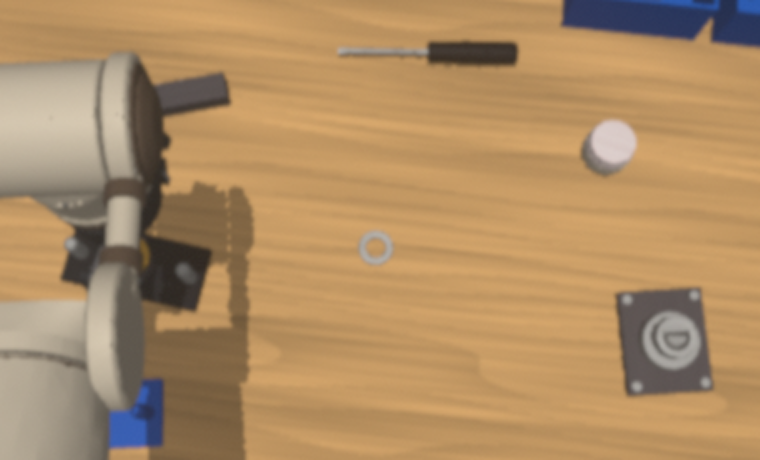

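The bush is about 0.5 mm off the sleeve's centre. Both spacers are on the post, the bystanders lie where they were, and the gripper is clear of everything. Handing in.

```bash
python3 -c "
from bench import job;print(job.close_job())"
```

```text
the job is handed in; nothing more can be done
None
```

The job is done in the order asked and handed in at about 41 s. I released each part before going on to the next.

- **Spacers:** The wide D-bore spacer went over the post and down on the stand, then the narrow one on top of it. After each release, the side and wrist pictures showed it seated level with its flat against the post's flat. No force showed as either spacer went down.
- **Sleeve:** The hex sleeve stands upright on the black peg block, midway between the pegs. The wrist camera put it at (498.9, 258.4) mm. The block's centre measured about (498.8, 259) mm by the wrist camera and (496.6, 258) mm by the top camera. That 2 mm disagreement is within the stated calibration, and I aimed at about (498, 258.6) mm.
- **Bush:** The flanged bush sits flange down on the sleeve. Its centre measured (499.3, 258.3) mm, about 0.5 mm from the sleeve's.
- **Other things:** In the last top picture the washer, tin and driver lie where they did at the start, with the arm clear of everything. The arm partly hid the square bar and the blue block, and I never worked next to either.

Two things went less smoothly. The short moves let the tool tilt by up to about 0.05 rad (about 0.035 rad while the wide spacer went on). One try to remove the tilt did not work, so I seated the wide spacer with it, within the bore's play. My first reading of the narrow spacer's angle was 0.37 rad; a contrast-enhanced crop gave 0.15 rad, which agreed with the arm's own reading, so I used that.

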